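# Park the router and hold the contact thermometer on its lid

## Task

First slide the white router along the table, without lifting or tipping it, until it stands squarely inside the four blue tape corners. Then take the yellow contact thermometer out of its wooden stand and hold its copper tip on the orange dot on the router's lid, with the thermometer upright and pressed lightly so that its springy tip is about half way in; finish while still holding it there. Leave the other things on the table where they are.

Things in the scene. Friction and masses are not known exactly. Their poses are not given: they have to be found in the camera images.
- router: White loose router, a flat box 110 mm deep (x), 170 wide (y), 34 high, 0.3-0.5 kg; slides when pushed with 2-8 N; too wide to grip. Origin: centre of its underside. -x: plain front face, towards the robot. +x: rear edge with three stiff antennas, 10 mm thick, at x +60, y -68, 0, +68 mm, the outer ones splayed 10 deg outward, tops 157 mm above the table.
- router_dot (a point): Orange dot, 16 mm across, flat on the router's lid: 15 mm in front of the lid's centre (router frame x -15, y 0, z 34 mm). This point is the dot's centre on the lid's surface.
- bay: Parking place: four L-shaped corners of flat blue tape, 12 mm wide, framing a clear 150 mm (x) by 210 mm (y) on the table, so 20 mm clear all round a centred router. Origin: centre of that rectangle. x points to its back, away from the robot. The router starts 90-130 mm in front of it (-x), up to 30 mm sideways and 0.2 rad askew.
- probe: Yellow contact thermometer, 0.1 kg, standing tip down in its stand, handle's lower face on the stand's top, tip hanging free. Origin: centre of the handle's lower face. z points up along the handle, a square bar 24 x 24 mm (sides along x and y), z 0 to 105 mm, black cap to 107. Below it a steel stem 11 mm thick to z -28 mm, then the springy tip to -46 mm when free.
- tip_face (a point): Centre of the flat copper end face, 10 mm across, of the thermometer's springy tip; at z = -46 mm in the probe's frame when free, and up to -34 mm when pushed fully in.
- probe_tip (a joint): How far the springy tip is pushed in: 0 m free, 0.012 m fully in. The push needed is 0.5 N to start and 0.2 N more for every mm (1.7 N half way, 2.9 N fully in, then rigid).
- stand: Fixed dark wooden block, 80 x 80 x 60 mm high, with an upright 19 mm hole through its centre that holds the thermometer's stem; it stands to the robot's left or right, changing place with the mug. Origin: centre of its underside, z up.
- mug: Loose blue mug, 80 mm across and 95 mm high, handle at its +y side. Origin: centre of its underside. Leave alone.
- tape_roll: Loose roll of blue tape lying flat, 90 mm across, 25 mm high. Origin: centre of its underside. Leave alone.
- tape_measure: Loose yellow tape measure, 65 x 40 x 60 mm high. Origin: centre of its underside. Leave alone.
Things that resemble listed ones, but are neither listed nor needed, are in the scene too. What is meant by the probe is not turquoise, and is the smaller of those in its own colour.

How it is judged:
By the outcome, as a careful person would: the job done as asked, in the order asked, and still so for the second after the job is handed in, while the arm keeps its last pose, push and grip.
It also fails if it takes over 58 s, if anything falls off the work surface, if the arm or the gripper's body presses on something with over 40 N, if the wrist force passes 120 N, or if a joint passes its speed limit or range.

## Robot

A 6-joint arm with a two-finger parallel gripper is mounted at the origin on the work surface. World frame = base frame: x ahead of the robot, y to its left, z up, the work surface at z = 0. Lengths are in mm, angles in rad, forces in N, time in s.
With the tool pointing down it reaches from about 350 to 725 mm from the base axis. Payload 4.3 kg.
Tool frame: the origin (TCP) lies midway between the tips of the shut fingers; the grasp point (between the pads) lies 19 mm behind it (env.grasp_offset is the distance from the TCP to the grasp point, in mm); z points along the fingers, y is the line along which they close (so a half turn about z gives the same grasp; the last joint's range is limited). The gripper opens to 85 mm and grips with 20 to 120 N. Pads are 22 mm wide; open, the fingers measure 114 mm over their backs; the gripper's body (76 mm by 85 mm) begins 54 mm behind the grasp point. The pads swing forward as they close: fully open they stand 13 mm farther back than shut.
Start: joints at [-0.11, 0.377, 0.081, 1.274, 0, 1.46], TCP at [575.039, 0.002, 209.229] pointing down, gripper open.
Joint ranges: [-2.72, 2.72], [-0.84, 1.66], [-1.02, 1.22], [-1.77, 2.12], [-1.37, 1.28], [-3.14, 3.14]. Speed limits (rad/s): [2.57, 2.57, 3.14, 3.14, 3.14, 3.14].

## Interface

Orientations are given as a rotation vector (axis times angle).
In Python, from plant import env gives the robot as it stands.
- The arm moves only by the tool servo_tool, never from a script. Its argument "motion" is a list of rows, each an object with "rotation": the turn, a rotation vector about the tool's x, y, z in units of 5 degrees (1.0 is 5 degrees), a list of three; "xyz": the shift along the tool's x, y, z in units of 50 mm (1.0 is 50 mm), a list of three; "claw": the finger opening in mm, from 0 to 85.4. A call has 1 to 20 rows; each row is the pose to reach, as a shift and turn from the pose commanded when the call began, along the tool's axes at that moment; what a row does not reach only later rows make up. A row lasts 1/10 s, in which the tool goes at most 50 mm and 8.59 degrees, less where a joint would pass 70% of its speed; a pose out of reach is approached as far as the arm can. A call with a gripper value outside its range is refused whole. The fingers move at their own pace and stop on an object; the grip force is fixed at half the most. Time passes only in rows, so rows that repeat a pose let the fingers close. It gives the time, the measured TCP pose, the force, the opening and the grip force at its end, in the units of the state.
- env.get_obs(): the state, without advancing time (a new reading comes with each control period).
- env.grab_frame(name): name is "scene" or "side" or "wrist"; returns the picture (480x640x3 uint8, blue, green, red); there is no depth.
- env.get_calibration(name): a dict with "K" (3x3 intrinsics, pixels), "world_from_camera" (4x4, takes a point from camera to world coordinates). Camera axes: x right, y up, looking along -z (the intrinsics and any distortion apply to the point x, -y, -z); pixel columns grow to the right and rows downward; lengths in mm; the calibration is good to about 2 mm. A picture is of the moment at which its call begins: read the wrist's pose just before it. get_calibration takes no time and is no camera call; for the wrist camera it gives the pose at the moment of the call.
- env.hand_in(): hands the job in; it is judged then, once.
The state is a dict: "time": time; "qpos": joint angles; "dq": joint speeds; "tau": joint torques, N m; "tool_pos": TCP position; "eef_rot": TCP orientation; "force": force on the tool from outside, world axes, zero at the start; "moment": the same for the moment, N m; "finger_gap": opening from 0.0 (shut) to 1.0 (fully open); "gripper_force": force on a finger pad.
Only numpy, scipy, OpenCV 4.12 (cv2) and the standard library are available. Lean on these libraries where they do the work, as an engineer would, in place of code of your own. Each camera call takes 0.05 s, during which the arm holds its last target. There are 200 camera calls.

## Working session

There is one attempt and no reset: what is moved stays moved. The work goes in short steps, Python scripts to look and compute and a tool call to move; the robot and the scene stay as the last step left them, time stands still between calls to the robot, and variables do not carry over. Pictures are saved under pics/ and viewed, at most 10 in all, crops included, and the job is handed in when it is done.

Besides the shell and the picture viewer there is one more tool, called after "Request:" as name([rows], argument=value, ...), one row to a line, values as JSON. servo_tool: Moves the arm, as the interface text tells. Its arguments: {"type":"object","properties":{"motion":{"type":"array","items":{"type":"object","properties":{"rotation":{"type":"array","items":{"type":"number"}},"xyz":{"type":"array","items":{"type":"number"}},"claw":{"type":"number"}}}}},"required":["motion"]}

```bash
ls; mkdir -p pics; cat > h.py <<'E'
import numpy as np, cv2
from plant import env
from scipy.spatial.transform import Rotation as R
def cal(n):
    c=env.get_calibration(n); return np.array(c["K"]),np.array(c["world_from_camera"]),c
def ray(n,u,v,z,c=None):
    K,T,_=c or cal(n)
    d=np.array([(u-K[0,2])/K[0,0],-(v-K[1,2])/K[1,1],-1.]); d=T[:3,:3]@d; o=T[:3,3]
    return o+d*(z-o[2])/d[2]
def proj(n,p,c=None):
    K,T,_=c or cal(n)
    q=T[:3,:3].T@(np.array(p,float)-T[:3,3]); return K[0,0]*q[0]/-q[2]+K[0,2],-K[1,1]*q[1]/-q[2]+K[1,2]
def st():
    o=env.get_obs(); print({k:np.round(o[k],3).tolist() for k in ("time","qpos","tool_pos","eef_rot","force","finger_gap","gripper_force")}); return o
E
python3 - <<'E'
from h import *
for n in ("scene","side","wrist"):
    cv2.imwrite(f"pics/{n}0.png",env.grab_frame(n)); c=cal(n); print(n,c[0].tolist(),np.round(c[1],3).tolist(),[k for k in c[2]])
st()
E
```

```text
pics
scene [[595.2858765004966, 0.0, 315.5564881010165], [0.0, 595.2858765004966, 243.80947856273022], [0.0, 0.0, 1.0]] [[0.52, -0.551, 0.653, 1497.478], [0.854, 0.341, -0.392, -553.647], [-0.006, 0.761, 0.648, 980.886], [0.0, 0.0, 0.0, 1.0]] ['K', 'world_from_camera']
side [[582.815699931404, 0.0, 320.034353214008], [0.0, 582.815699931404, 239.68904154674718], [0.0, 0.0, 1.0]] [[0.921, 0.256, -0.293, 223.444], [-0.389, 0.615, -0.686, -839.129], [0.004, 0.746, 0.666, 861.53], [0.0, 0.0, 0.0, 1.0]] ['K', 'world_from_camera']
wrist [[345.96529020439226, 0.0, 321.31059810457856], [0.0, 345.96529020439226, 243.39425478403948], [0.0, 0.0, 1.0]] [[1.0, 0.001, 0.002, 573.98], [-0.001, 0.964, 0.267, 67.353], [-0.001, -0.267, 0.964, 372.484], [0.0, 0.0, 0.0, 1.0]] ['K', 'world_from_camera']
{'time': 0.15, 'qpos': [-0.11, 0.378, 0.08, 1.274, 0.0, 1.46], 'tool_pos': [574.475, 0.065, 208.475], 'eef_rot': [-2.221, -2.221, 0.002], 'force': [-0.047, -0.625, 0.153], 'finger_gap': 1.006, 'gripper_force': 0.0}
```

View pics/scene0.png

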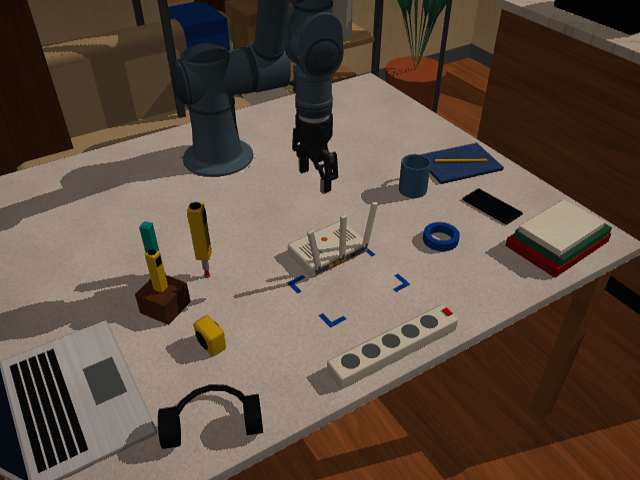

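View pics/side0.png

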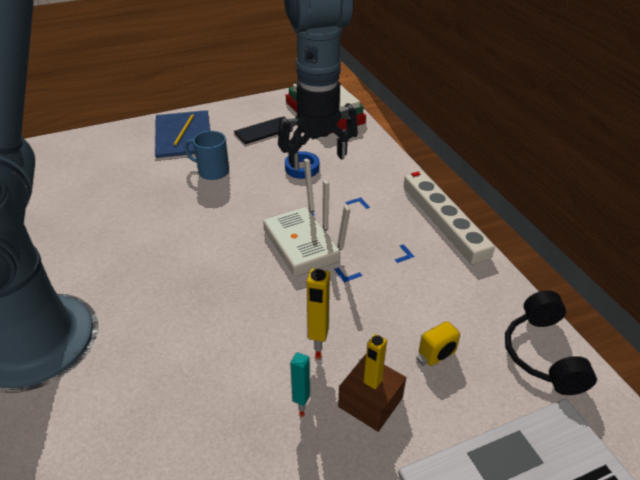

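```bash
python3 - <<'E'
import cv2,numpy as np
a=cv2.imread("pics/scene0.png")[185:335,120:220];b=cv2.imread("pics/side0.png")[260:430,280:420]
a=cv2.resize(a,(400,600),interpolation=cv2.INTER_CUBIC);b=cv2.resize(b,(400,486),interpolation=cv2.INTER_CUBIC)
o=np.zeros((600,800,3),np.uint8);o[:,:400]=a;o[:486,400:]=b
cv2.imwrite("pics/probe1.png",o)
E
```

```text
(no output)
```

View pics/probe1.png

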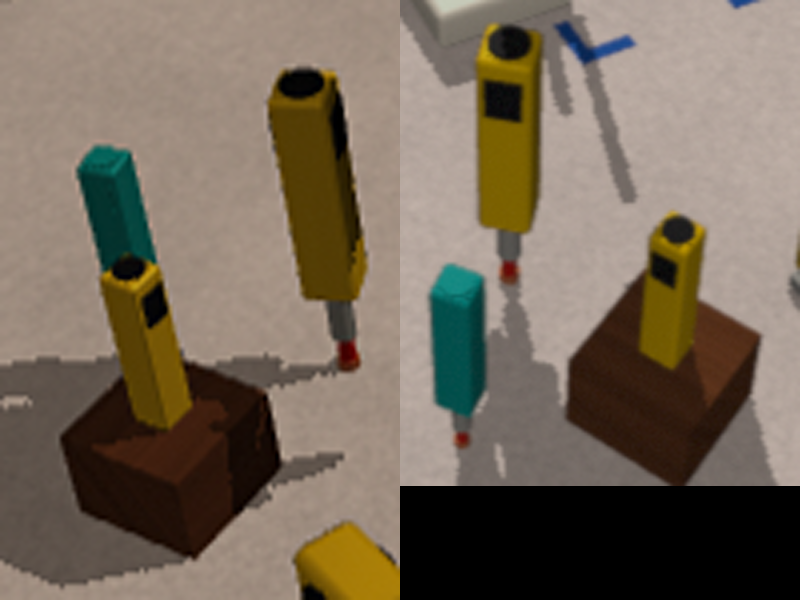

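View pics/wrist0.png

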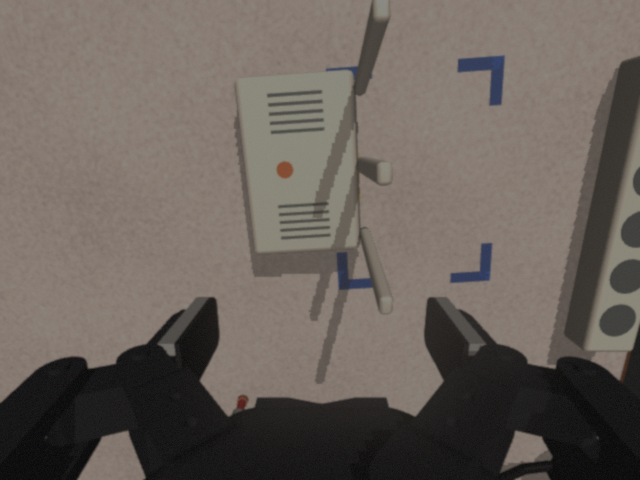

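```bash
python3 - <<'E'
from h import *
c=cal("wrist")
for n,u,v,z in [("rFL",236.5,80,34),("rBL",353,71,34),("rBR",359,247,34),("rFR",257,251,34),("dot",285,170,34),
 ("bBLo",503,57,0),("bBLi",491,72,0),("bBRo",491,281,0),("bBRi",480,273,0),("bFRi",347,280,0),("bFRo",341,289,0),("bFRtop",337,254,0)]:
    print(n,np.round(ray("wrist",u,v,z,c),1))
# probe: cap top center z=60+107, handle base z=60, stand top corners
for n,u,v,z in [("sc cap",120+130/4,185+267/4,167),("sc base",120+162/4,185+420/4,60),]: print(n,np.round(ray("scene",u,v,z),1))
s=400/140
for n,u,v,z in [("si cap",278,230,167),("si base",265,350,60),("stF",283,486,60)]: print(n,np.round(ray("side",280+u/s,260+v/s,z),1))
sc=[(62,438),(185,492),(267,395),(150,362)]
print("stand top sc",[np.round(ray("scene",120+u/4,185+v/4,60),1)[:2] for u,v in sc])
ss=[(170,360),(290,418),(360,335),(245,275)]
print("stand top si",[np.round(ray("side",280+u/s,260+v/s,60),1)[:2] for u,v in [(u-0+400-400,v) for u,v in ss]])
print("big",np.round(ray("side",280+110/s,260+280/s,5),1),"turq",np.round(ray("side",280+62/s,260+443/s,5),1))
print("big sc",np.round(ray("scene",120+348/4,185+365/4,5),1))
# handle yaw: bottom edge corners
for u,v in [(133,415),(165,430),(191,407)]: print(np.round(ray("scene",120+u/4,185+v/4,60),1))
for u,v in [(240,353),(268,367),(293,345)]: print(np.round(ray("side",280+u/s,260+v/s,60),1))
print("mug",ray("side",212,175,0),"roll",ray("side",302,165,12))
E
```

```text
rFL [497.4 126.   34. ]
rBL [601.8 133.3  34. ]
rBR [611.7 -30.1  34. ]
rFR [507.7 -34.3  34. ]
dot [538.6  46.8  34. ]
bBLo [750.  152.1   0. ]
bBLi [740.1 138.8   0. ]
bBRo [768.6 -80.7   0. ]
bBRi [754.7 -70.9   0. ]
bFRi [602.8 -79.4   0. ]
bFRo [596.1 -90.5   0. ]
bFRtop [591.  -48.1   0. ]
sc cap [ 521.3 -363.1  167. ]
sc base [ 525.  -366.6   60. ]
si cap [ 519.6 -366.   167. ]
si base [ 519.3 -366.7   60. ]
stF [ 489.9 -446.3   60. ]
stand top sc [array([ 509.6, -417.9]), array([ 583.2, -375.1]), array([ 536.8, -310.1]), array([ 477.2, -356.2])]
stand top si [array([ 466.9, -351.9]), array([ 512.2, -411.2]), array([ 574. , -378.6]), array([ 532. , -315.4])]
big [ 473.  -250.1    5. ] turq [ 402.9 -345.6    5. ]
big sc [ 480.8 -244.8    5. ]
[ 512.9 -378.9   60. ]
[ 533.2 -367.9   60. ]
[ 523.7 -349.4   60. ]
[ 505.4 -363.    60. ]
[ 515.8 -377.4   60. ]
[ 535.5 -369.8   60. ]
mug [445.20966786 379.66901094   0.        ] roll [665.58778462 317.29225846  12.        ]
```

The first two views show three candidates: the big yellow at scene (200,235), the turquoise at (149,240) and the small yellow in the wooden stand at (156,270). The last is the one meant: it is yellow, the smaller of the two yellows, and it stands in the stand. The stand is at about (521,-366).

In the wrist view the router's lid corners are at (236,80), (353,71), (359,247) and (257,251). Its centre is at about (554,48) with yaw 0.06. The bay centre is at about (673,30) with yaw 0.07. I'll push from the left side first.

Request:
servo_tool([
  {"xyz":[0.6,-0.1,0],"rotation":[0,0,-0.8],"claw":50},
  {"xyz":[1.4,-0.3,0],"rotation":[0,0,-0.8],"claw":50},
  {"xyz":[2.2,-0.5,0],"rotation":[0,0,-0.8],"claw":50},
  {"xyz":[3.0,-0.6,0],"rotation":[0,0,-0.8],"claw":50},
  {"xyz":[3.3,-0.6,0],"rotation":[0,0,-0.8],"claw":50},
  {"xyz":[3.3,-0.6,0.6],"rotation":[0,0,-0.8],"claw":50},
  {"xyz":[3.3,-0.6,1.4],"rotation":[0,0,-0.8],"claw":50},
  {"xyz":[3.3,-0.6,2.2],"rotation":[0,0,-0.8],"claw":50},
  {"xyz":[3.3,-0.6,3.0],"rotation":[0,0,-0.8],"claw":50},
  {"xyz":[3.3,-0.6,3.6],"rotation":[0,0,-0.8],"claw":50},
  {"xyz":[3.3,-0.6,3.9],"rotation":[0,0,-0.8],"claw":50},
  {"xyz":[3.3,-0.6,3.95],"rotation":[0,0,-0.8],"claw":50},
  {"xyz":[3.3,-0.6,3.95],"rotation":[0,0,-0.8],"claw":50},
  {"xyz":[3.3,-0.6,3.95],"rotation":[0,0,-0.8],"claw":50},
])

```text
time: 1.55
tool_pos: [546.3, 165.0, 12.9]
eef_rot: [2.142, 2.296, 0.003]
force: [-0.3, 0.5, 0.8]
finger_gap: 0.585
gripper_force: 0.0
```

Request:
servo_tool([
  {"xyz":[-0.15,0,0],"rotation":[0,0,0],"claw":50},
  {"xyz":[-0.3,0,0],"rotation":[0,0,0],"claw":50},
  {"xyz":[-0.37,0,0],"rotation":[0,0,0],"claw":50},
  {"xyz":[-0.44,0,0],"rotation":[0,0,0],"claw":50},
  {"xyz":[-0.5,0,0],"rotation":[0,0,0],"claw":50},
  {"xyz":[-0.56,0,0],"rotation":[0,0,0],"claw":50},
  {"xyz":[-0.62,0,0],"rotation":[0,0,0],"claw":50},
  {"xyz":[-0.68,0,0],"rotation":[0,0,0],"claw":50},
  {"xyz":[-0.74,0,0],"rotation":[0,0,0],"claw":50},
  {"xyz":[-0.8,0,0],"rotation":[0,0,0],"claw":50},
  {"xyz":[-0.85,0,0],"rotation":[0,0,0],"claw":50},
  {"xyz":[-0.9,0,0],"rotation":[0,0,0],"claw":50},
])

```text
time: 2.75
tool_pos: [548.2, 119.9, 11.7]
eef_rot: [2.143, 2.298, -0.0]
force: [-0.7, 0.6, -0.1]
finger_gap: 0.588
gripper_force: 0.0
```

```bash
python3 - <<'E'
from h import *
w=env.grab_frame("wrist"); s=env.grab_frame("scene")[185:345,270:430]
c=cal("wrist"); np.savez("c1.npz",K=c[0],T=c[1])
o=np.zeros((480,800,3),np.uint8); o[:,:480]=cv2.resize(w,(480,360))[:,:].copy() if 0 else cv2.copyMakeBorder(cv2.resize(w,(480,360)),0,120,0,0,cv2.BORDER_CONSTANT)
o[:320,480:]=cv2.resize(s,(320,320)); cv2.imwrite("pics/c1.png",o); st()
E
```

```text
{'time': 2.85, 'qpos': [0.102, 0.487, -0.29, 0.794, -0.001, 1.604], 'tool_pos': [548.345, 119.557, 11.752], 'eef_rot': [2.143, 2.296, -0.0], 'force': [-2.039, -0.542, 0.102], 'finger_gap': 0.585, 'gripper_force': 0.0}
```

View pics/c1.png

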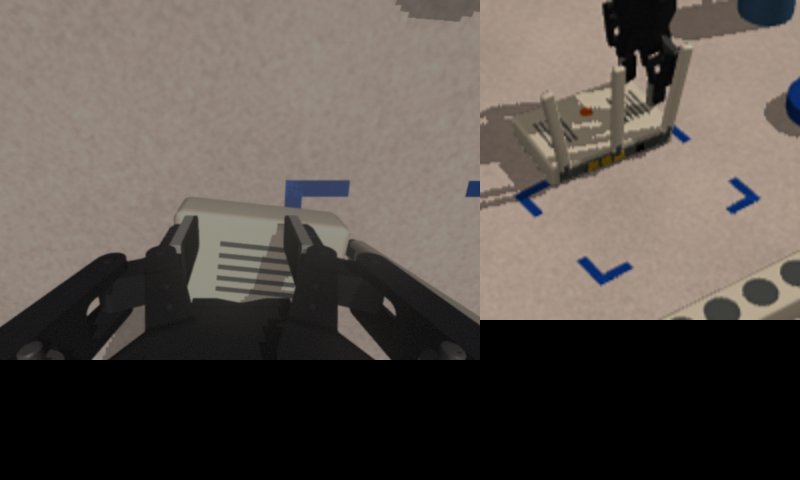

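```bash
python3 - <<'E'
from h import *
f=np.load("c1.npz"); c=(f["K"],f["T"],0); print(np.round(c[1],2).tolist())
k=640/480
for n,u,v in [("L edge L",178,205),("L edge top L",190,198),("L edge R",347,228),("L mid",262,206)]:
    print(n,np.round(ray("w",u*k,v*k,34,c),1))
print("tape corner FLo",np.round(ray("w",286*k,181*k,0,c),1),np.round(ray("w",350*k,181*k,0,c),1))
for z in (12,20,34): print(z,np.array(proj("w",(548-25,120,z),c))/k,np.array(proj("w",(548+25,120+3,z),c))/k)
E
```

```text
[[1.0, -0.07, -0.02, 542.88], [0.07, 0.96, 0.27, 186.82], [0.0, -0.27, 0.96, 175.72], [0.0, 0.0, 0.0, 1.0]]
L edge L [510.  131.6  34. ]
L edge top L [516.9 136.4  34. ]
L edge R [610.5 123.9  34. ]
L mid [558.7 134.3  34. ]
tape corner FLo [577.7 141.5   0. ] [622.5 144.5   0. ]
12 [204.80360153 210.95889417] [278.95457384 211.51649552]
20 [203.14235194 215.57868291] [280.70475138 216.15849655]
34 [199.83498217 224.77618685] [284.18882657 225.39931943]
```

Request:
servo_tool([
  {"xyz":[0.3,0,0],"rotation":[0,0,0],"claw":50},
  {"xyz":[0.6,0,-0.1],"rotation":[0,0,0],"claw":50},
  {"xyz":[0.6,0,-0.9],"rotation":[0,0,0],"claw":50},
  {"xyz":[0.6,0,-1.8],"rotation":[0,0,0],"claw":50},
  {"xyz":[0.6,0,-2.7],"rotation":[0,0,0],"claw":50},
  {"xyz":[0.6,0,-3.6],"rotation":[0,0,0],"claw":60},
  {"xyz":[0.4,0.2,-4.4],"rotation":[0,0,0],"claw":70},
  {"xyz":[-0.5,0.7,-4.4],"rotation":[0,0,0],"claw":85},
  {"xyz":[-1.3,1.0,-4.4],"rotation":[0,0,0],"claw":85},
  {"xyz":[-2.0,1.2,-4.4],"rotation":[0,0,0],"claw":85},
  {"xyz":[-2.3,1.25,-4.4],"rotation":[0,0,0],"claw":85},
  {"xyz":[-2.3,1.25,-4.4],"rotation":[0,0,0],"claw":85},
  {"xyz":[-2.3,1.25,-4.4],"rotation":[0,0,0],"claw":85},
  {"xyz":[-2.3,1.25,-4.4],"rotation":[0,0,0],"claw":85},
])

```text
time: 4.25
tool_pos: [618.1, 11.8, 232.0]
eef_rot: [-2.14, -2.3, -0.001]
force: [-0.9, -0.1, 0.1]
finger_gap: 0.995
gripper_force: 0.0
```

```bash
python3 - <<'E'
from h import *
st(); c=cal("wrist"); w=env.grab_frame("wrist"); np.savez("c2.npz",K=c[0],T=c[1]); cv2.imwrite("pics/w2.png",w)
cv2.imwrite("pics/w2c.png",cv2.resize(w[0:330,180:620],(800,600),interpolation=cv2.INTER_CUBIC))
E
```

```text
{'time': 4.25, 'qpos': [-0.084, 0.468, 0.278, 1.38, 0.001, 1.415], 'tool_pos': [618.057, 11.757, 232.017], 'eef_rot': [-2.14, -2.3, -0.001], 'force': [-0.854, -0.079, 0.054], 'finger_gap': 0.995, 'gripper_force': 0.0}
```

View pics/w2c.png

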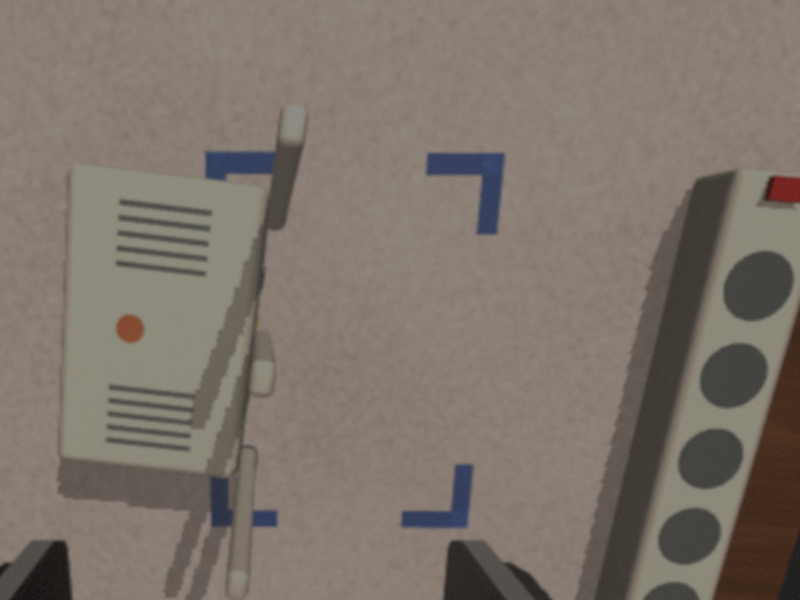

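```bash
cat > m.py <<'E'
from h import *
def meas(c,rc,dot,bc,s,ox,oy):
    r=np.array([ray("w",ox+u/s,oy+v/s,34,c)[:2] for u,v in rc]); d=ray("w",ox+dot[0]/s,oy+dot[1]/s,34,c)[:2]
    b=np.array([ray("w",ox+u/s,oy+v/s,0,c)[:2] for u,v in bc])
    def fit(m,p):
        mc,pc=m.mean(0),p.mean(0); a=m-mc; q=p-pc
        th=np.arctan2((a[:,0]*q[:,1]-a[:,1]*q[:,0]).sum(),(a*q).sum()); Rm=np.array([[np.cos(th),-np.sin(th)],[np.sin(th),np.cos(th)]])
        t=pc-Rm@mc; return t,th,np.round(p-(m@Rm.T+t),1).tolist()
    rm=np.array([[-54,82],[54,82],[54,-82],[-54,-82],[-15,0]]); bm=np.array([[-87,117],[87,117],[87,-117],[-87,-117]])
    tr,ar,er=fit(rm,np.vstack([r,d])); tb,ab,eb=fit(bm,b)
    print("router",tr.round(1),ar.round(3),er,"dot",d.round(1)); print("bay",tb.round(1),ab.round(3),eb)
    Rb=np.array([[np.cos(ab),-np.sin(ab)],[np.sin(ab),np.cos(ab)]]); print("router in bay",(Rb.T@(tr-tb)).round(1),(ar-ab).round(3))
E
python3 - <<'E'
from m import *
f=np.load("c2.npz"); c=(f["K"],f["T"],0)
meas(c,[(72,166),(265,188),(234,474),(62,458)],(130,328),[(206,152),(504,153),(468,527),(212,526)],800/440,180,0)
E
```

```text
router [558.5  41.2] -0.039 [[2.8, -0.7], [-1.8, -0.1], [-2.2, 1.3], [2.0, -0.1], [-0.7, -0.4]] dot [542.8  41.4]
bay [672.6  31.3] 0.068 [[0.6, -0.2], [-0.7, -0.4], [-0.1, 0.1], [0.2, 0.5]]
router in bay [-113.1   17.7] -0.107
```

```bash
python3 - <<'E'
import cv2,numpy as np
a=cv2.imread("pics/c1.png"); w=cv2.resize(a[170:310,150:370],(550,350),interpolation=cv2.INTER_CUBIC); s=cv2.resize(a[0:190,500:720],(550,475))[:,:]
o=np.zeros((350,800,3),np.uint8); o[:,:440]=cv2.resize(w,(440,350)) if 0 else cv2.resize(a[170:310,160:360],(440,350)[:2]); o[:,440:]=cv2.resize(a[0:190,530:720],(360,350))
cv2.imwrite("pics/c1z.png",o)
E
```

```text
(no output)
```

View pics/c1z.png

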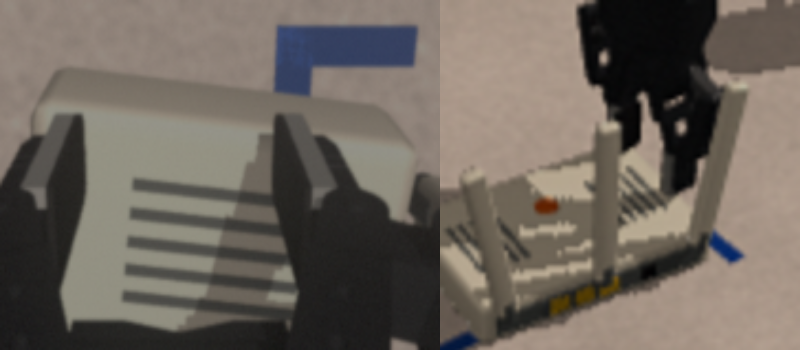

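The picture shows the router only slightly turned. Its lid corners in the crop are (72,166), (265,188), (234,474) and (62,458). The half-open fingertips sit well behind the TCP and passed over the lid, so I'll push with the fingers shut.

Request:
servo_tool([
  {"xyz":[0.6,-0.2,0],"rotation":[0,0,0],"claw":0},
  {"xyz":[1.4,-0.5,0],"rotation":[0,0,0],"claw":0},
  {"xyz":[2.2,-0.8,0],"rotation":[0,0,0],"claw":0},
  {"xyz":[3.0,-1.1,0],"rotation":[0,0,0],"claw":0},
  {"xyz":[3.25,-1.25,0],"rotation":[0,0,0],"claw":0},
  {"xyz":[3.25,-1.25,0],"rotation":[0,0,0],"claw":0},
  {"xyz":[3.25,-1.25,0.8],"rotation":[0,0,0],"claw":0},
  {"xyz":[3.25,-1.25,1.6],"rotation":[0,0,0],"claw":0},
  {"xyz":[3.25,-1.25,2.4],"rotation":[0,0,0],"claw":0},
  {"xyz":[3.25,-1.25,3.2],"rotation":[0,0,0],"claw":0},
  {"xyz":[3.25,-1.25,4.0],"rotation":[0,0,0],"claw":0},
  {"xyz":[3.25,-1.25,4.3],"rotation":[0,0,0],"claw":0},
  {"xyz":[3.25,-1.25,4.4],"rotation":[0,0,0],"claw":0},
  {"xyz":[3.25,-1.25,4.4],"rotation":[0,0,0],"claw":0},
  {"xyz":[3.0,-1.25,4.4],"rotation":[0,0,0],"claw":0},
  {"xyz":[2.75,-1.25,4.4],"rotation":[0,0,0],"claw":0},
  {"xyz":[2.75,-1.25,4.4],"rotation":[0,0,0],"claw":0},
])

```text
time: 6.0
tool_pos: [548.0, 140.6, 13.0]
eef_rot: [2.144, 2.293, 0.002]
force: [-0.3, 0.2, 0.6]
finger_gap: -0.001
gripper_force: 0.0
```

Request:
servo_tool([
  {"xyz":[-0.06,0,0],"rotation":[0,0,0],"claw":0},
  {"xyz":[-0.12,0,0],"rotation":[0,0,0],"claw":0},
  {"xyz":[-0.18,0,0],"rotation":[0,0,0],"claw":0},
  {"xyz":[-0.24,0,0],"rotation":[0,0,0],"claw":0},
  {"xyz":[-0.3,0,0],"rotation":[0,0,0],"claw":0},
  {"xyz":[-0.36,0,0],"rotation":[0,0,0],"claw":0},
  {"xyz":[-0.42,0,0],"rotation":[0,0,0],"claw":0},
])

```text
time: 6.7
tool_pos: [548.4, 121.8, 12.0]
eef_rot: [2.142, 2.298, 0.002]
force: [-1.3, 2.6, 2.7]
finger_gap: -0.005
gripper_force: 1.4
```

Request:
servo_tool([
  {"xyz":[-0.06,0,0],"rotation":[0,0,0],"claw":0},
  {"xyz":[-0.06,0,0],"rotation":[0,0,0],"claw":0},
  {"xyz":[0.4,0,0],"rotation":[0,0,0],"claw":0},
  {"xyz":[0.5,0,-0.8],"rotation":[0,0,0],"claw":0},
  {"xyz":[0.5,0,-1.6],"rotation":[0,0,0],"claw":0},
  {"xyz":[0.5,0,-2.4],"rotation":[0,0,1.5],"claw":0},
  {"xyz":[0.5,0,-3.2],"rotation":[0,0,3],"claw":0},
  {"xyz":[0.5,0,-4.0],"rotation":[0,0,4.5],"claw":0},
  {"xyz":[0.2,-0.2,-4.4],"rotation":[0,0,6],"claw":0},
  {"xyz":[-0.3,-0.5,-4.4],"rotation":[0,0,7.5],"claw":0},
  {"xyz":[-0.8,-0.8,-4.4],"rotation":[0,0,9],"claw":0},
  {"xyz":[-1.2,-1.2,-4.4],"rotation":[0,0,10.5],"claw":0},
  {"xyz":[-1.6,-1.5,-4.4],"rotation":[0,0,12],"claw":0},
  {"xyz":[-1.9,-1.7,-4.4],"rotation":[0,0,13.5],"claw":0},
  {"xyz":[-1.9,-1.7,-4.4],"rotation":[0,0,15],"claw":0},
  {"xyz":[-1.9,-1.7,-4.4],"rotation":[0,0,16.5],"claw":0},
  {"xyz":[-1.9,-1.7,-4.4],"rotation":[0,0,18],"claw":0},
  {"xyz":[-1.9,-1.7,-4.4],"rotation":[0,0,18],"claw":0},
  {"xyz":[-1.9,-1.7,-4.4],"rotation":[0,0,18],"claw":0},
])

```text
time: 8.6
tool_pos: [469.5, 20.6, 231.3]
eef_rot: [3.139, 0.114, -0.002]
force: [0.2, -0.1, 0.7]
finger_gap: -0.002
gripper_force: 0.0
```

```bash
python3 - <<'E'
from h import *
st(); c=cal("wrist"); w=env.grab_frame("wrist"); np.savez("c3.npz",K=c[0],T=c[1]); cv2.imwrite("pics/w3.png",w)
b,g,r=[w[...,i].astype(int) for i in range(3)]
m=((r-b>60)&(r-g>50)); n,l,s,ce=cv2.connectedComponentsWithStats(m.astype(np.uint8))
for i in range(1,n):
    if s[i,4]>60: print("orange",s[i].tolist(),ce[i].round(1),ray("w",*ce[i],34,c).round(1))
# bright neutral lid
m=((g>105)&(abs(r-b)<40)).astype(np.uint8); print("g pct",np.percentile(g,[5,50,90,99]))
E
```

```text
{'time': 8.6, 'qpos': [-0.091, 0.159, -0.154, 1.258, -0.001, 2.979], 'tool_pos': [469.508, 20.619, 231.311], 'eef_rot': [3.139, 0.114, -0.002], 'force': [0.22, -0.07, 0.654], 'finger_gap': -0.002, 'gripper_force': 0.0}
orange [299, 133, 14, 15, 159] [305.6 139.8] [542.4  41.4  34. ]
g pct [ 18. 134. 140. 152.]
```

View pics/w3.png

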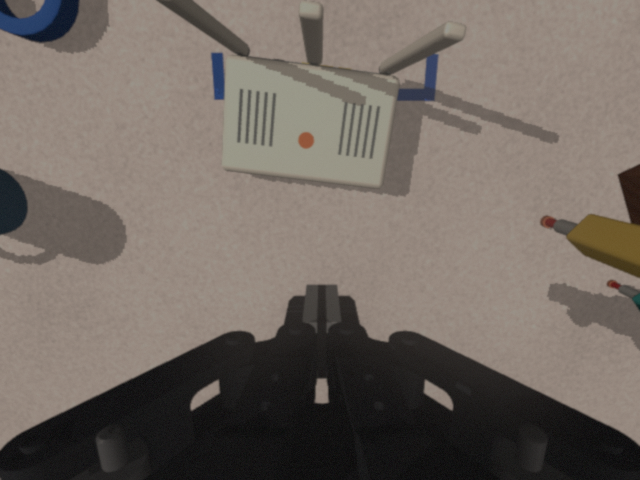

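```bash
python3 - <<'E'
from h import *
p=env.get_obs()["tool_pos"]; p=np.array(p)
for n in ("scene","side"):
    w=env.grab_frame(n); cv2.imwrite(f"pics/{n}3.png",w); c=cal(n)
    u,v=proj(n,p,c); print(n,"TCP px",round(u,1),round(v,1),[np.round(proj(n,p+[0,0,h],c),1).tolist() for h in (15,30)])
    g=w.max(2); U,V=int(round(u)),int(round(v)); print(g[V-30:V+8,U-9:U+10:1])
p0=np.array([574.475,.065,208.475]); print("open start", [np.round(proj("scene",p0+[x,0,h]),1).tolist() for x in(-42,42) for h in (0,13,30)])
E
```

```text
scene TCP px 298.8 161.2 [[298.7, 155.7], [298.5, 150.0]]
[[  9   8   6   9   7   8  11  11  12  12   9  11   9   8   6   9  10  11
   12]
 [ 11   6   7   7   9  10  11  12   8   7  13   8   9  10  10  12   9   9
   12]
 [  8   6   8   8   8   9   8   9   6   8  16  10  10   8  12  13   9   5
    7]
 [ 10   9  11   8   8   6   8   7   8   7  16  10   8  10  11  10   8   0
   56]
 [  8   8  10   9   9   9  11  11   8   5  12  10  10  10  11   9   4  55
  145]
 [  8   8   9  10  10   9  12  11   8  12  11  10  11  11  12   6  97 141
  160]
 [ 11   8   8   9   8  10  12  11  10  13   8  10  12  13  10   2 116 158
  158]
 [ 11  15  11   8   9  10  12  12  14  11   9   6  11  12   7  59 150 158
  155]
 [ 11  11  12   9   7   9  11  12  13  11   9  29  16   7   1 145 161 158
  155]
 [  5   8  11   9  10   8  12   8  10   9   4  48  53  29   0 163 158 154
  154]
 [  3   7   8   8   6   7  10   6  37  60  24  33  70  37   0 163 159 155
  156]
 [144  71  12   6   8   8   7  24  59  72  35  31  72  38   1 167 159 155
  156]
 [170  84  10   9   8   8   6  28  65  72  36  34  72  37   1 165 162 
[... 4580 characters left out ...]
1 179 177 178 179
  180]
 [181 179 180 179 179 178 178 180 179 181 181 181 182 180 180 177 177 178
  180]
 [183 182 184 183 182 180 180 181 181 182 182 181 181 180 179 178 178 179
  178]
 [181 182 182 182 183 180 181 179 181 181 179 180 179 179 179 178 178 178
  177]
 [181 181 181 182 181 181 180 180 181 180 179 180 177 179 179 178 178 179
  179]
 [181 182 182 181 181 180 180 182 182 181 181 180 179 178 180 180 179 180
  180]
 [183 180 182 182 180 180 179 180 182 182 181 182 181 182 182 181 180 179
  179]
 [178 178 178 179 180 179 179 178 179 179 178 180 181 182 184 183 181 181
  179]]
open start [[305.1, 185.2], [305.0, 180.5], [304.9, 174.1], [324.8, 204.1], [324.8, 199.2], [324.8, 192.8]]
```

Viewed picture: the lid corners are at (223,168), (227,57), (398,80) and (381,186), and the dot at (306,140), so the router has not moved. All three cameras put the real fingertips about 27 mm above the reported TCP, so I'll push lower, watching the force as the fingers go down.

Request:
servo_tool([
  {"xyz":[0,-0.1,0.6],"rotation":[0,0,0],"claw":0},
  {"xyz":[0,-0.2,1.4],"rotation":[0,0,0],"claw":0},
  {"xyz":[0,-0.22,2.2],"rotation":[0,0,0],"claw":0},
  {"xyz":[0,-0.22,3.0],"rotation":[0,0,0],"claw":0},
  {"xyz":[0,-0.22,3.8],"rotation":[0,0,0],"claw":0},
  {"xyz":[0,-0.22,4.4],"rotation":[0,0,0],"claw":0},
  {"xyz":[0,-0.22,4.55],"rotation":[0,0,0],"claw":0},
  {"xyz":[0,-0.22,4.6],"rotation":[0,0,0],"claw":0},
  {"xyz":[0,-0.22,4.6],"rotation":[0,0,0],"claw":0},
])

```text
time: 9.65
tool_pos: [470.3, 31.8, 2.7]
eef_rot: [3.139, 0.11, 0.003]
force: [0.6, 0.4, 1.0]
finger_gap: -0.001
gripper_force: 0.0
```

```bash
python3 - <<'E'
from h import *
print(env.grasp_offset); o=st(); p=np.array(o["tool_pos"])
for n in ("scene","side"):
    w=env.grab_frame(n); c=cal(n); u,v=proj(n,p,c); U,V=int(round(u)),int(round(v)); g=w.max(2)
    print(n,u,v,[np.round(proj(n,p+[0,0,h],c)[1],1) for h in (10,20,30)]); print(g[V-22:V+4,U-6:U+6:2].tolist())
E
```

```text
18.700000000000003
{'time': 9.65, 'qpos': [-0.067, 0.348, -0.548, 0.673, -0.0, 3.004], 'tool_pos': [470.278, 31.802, 2.733], 'eef_rot': [3.139, 0.11, 0.003], 'force': [0.594, 0.409, 0.957], 'finger_gap': -0.001, 'gripper_force': 0.0}
scene 304.85280663087894 235.62964072618072 [np.float64(232.6), np.float64(229.6), np.float64(226.5)]
[[9, 10, 9, 7, 10, 13], [10, 9, 10, 7, 11, 12], [9, 9, 13, 7, 11, 12], [9, 9, 13, 12, 7, 9], [11, 9, 13, 12, 29, 12], [11, 8, 11, 7, 32, 17], [10, 7, 8, 58, 33, 19], [10, 9, 4, 75, 35, 20], [11, 10, 3, 76, 34, 21], [16, 10, 4, 75, 34, 20], [17, 10, 3, 75, 35, 21], [17, 9, 8, 76, 24, 18], [21, 9, 5, 76, 19, 14], [68, 7, 6, 76, 18, 123], [152, 7, 4, 75, 17, 144], [172, 67, 0, 70, 17, 133], [169, 152, 45, 140, 53, 158], [168, 135, 148, 183, 146, 166], [169, 154, 177, 186, 166, 168], [169, 154, 177, 137, 158, 166], [169, 125, 131, 104, 153, 159], [170, 86, 101, 103, 138, 169], [171, 77, 99, 103, 119, 180], [171, 94, 97, 104, 107, 180], [148, 121, 94, 103, 102, 180], [168, 127, 91, 103, 104, 180]]
side 266.07038726633004 259.276143597255 [np.float64(255.9), np.float64(252.4), np.float64(248.9)]
[[33, 18, 22, 18, 17, 26], [67, 22, 20, 17, 16, 24], [80, 21, 19, 18, 17, 20], [85, 22, 20, 17, 15, 14], [99, 22, 16, 17, 14, 15], [104, 44, 24, 17, 18, 18], [104, 69, 39, 18, 14, 20], [118, 77, 42, 15, 16, 22], [123, 78, 50, 18, 20, 25], [123, 73, 54, 20, 22, 26], [138, 71, 62, 21, 23, 26], [142, 73, 65, 22, 23, 23], [145, 67, 65, 26, 20, 24], [158, 71, 66, 24, 23, 21], [175, 78, 67, 22, 25, 35], [179, 103, 73, 25, 40, 97], [181, 151, 88, 63, 114, 166], [185, 177, 118, 141, 169, 187], [187, 185, 167, 174, 184, 189], [187, 184, 179, 183, 185, 183], [185, 185, 183, 183, 183, 186], [182, 185, 187, 185, 186, 188], [182, 184, 185, 187, 189, 189], [187, 182, 183, 185, 189, 191], [184, 182, 182, 184, 189, 189], [183, 183, 183, 183, 186, 187]]
```

Request:
servo_tool([
  {"xyz":[0,0,0.1],"rotation":[0,0,0],"claw":0},
  {"xyz":[0,0,0.2],"rotation":[0,0,0],"claw":0},
  {"xyz":[0,0,0.3],"rotation":[0,0,0],"claw":0},
  {"xyz":[0.15,0,0.3],"rotation":[0,0,0],"claw":0},
  {"xyz":[0.3,0,0.3],"rotation":[0,0,0],"claw":0},
  {"xyz":[0.4,0,0.3],"rotation":[0,0,0],"claw":0},
  {"xyz":[0.5,0,0.3],"rotation":[0,0,0],"claw":0},
  {"xyz":[0.6,0,0.3],"rotation":[0,0,0],"claw":0},
  {"xyz":[0.7,0,0.3],"rotation":[0,0,0],"claw":0},
  {"xyz":[0.8,0,0.3],"rotation":[0,0,0],"claw":0},
  {"xyz":[0.9,0,0.3],"rotation":[0,0,0],"claw":0},
])

```text
time: 10.85
tool_pos: [511.2, 34.8, -13.8]
eef_rot: [3.139, 0.109, -0.009]
force: [-5.9, -1.9, 4.8]
finger_gap: 0.0
gripper_force: 3.1
```

```bash
cat > d.py <<'E'
from h import *
def dots():
    st()
    for n in ("wrist","scene","side"):
        c=cal(n); w=env.grab_frame(n); cv2.imwrite(f"pics/{n}_last.png",w)
        b,g,r=[w[...,i].astype(int) for i in range(3)]
        m=((r-b>50)&(r-g>35)&(g>40)); k,l,s,ce=cv2.connectedComponentsWithStats(m.astype(np.uint8))
        for i in range(1,k):
            q=ray(n,*ce[i],34,c)
            if s[i,4]>8 and 450<q[0]<750 and -60<q[1]<110: print(n,s[i,4],ce[i].round(1),q.round(1))
if __name__=="__main__": dots()
E
python3 d.py
```

```text
{'time': 10.85, 'qpos': [-0.055, 0.442, -0.448, 0.685, -0.001, 3.017], 'tool_pos': [511.248, 34.841, -13.815], 'eef_rot': [3.139, 0.109, -0.009], 'force': [-5.938, -1.891, 4.811], 'finger_gap': 0.0, 'gripper_force': 3.079}
wrist 1742 [304.8 195.2] [562.4  43.9  34. ]
scene 27 [328.2 244.9] [563.7  43.8  34. ]
side 31 [305.5 233.3] [566.3  44.3  34. ]
```

Request:
servo_tool([
  {"xyz":[0.1,0,0],"rotation":[0,0,0],"claw":0},
  {"xyz":[0.2,0,0],"rotation":[0,0,0],"claw":0},
  {"xyz":[0.3,0,0],"rotation":[0,0,0],"claw":0},
  {"xyz":[0.4,0,0],"rotation":[0,0,0],"claw":0},
  {"xyz":[0.5,0,0],"rotation":[0,0,0],"claw":0},
  {"xyz":[0.6,0,0],"rotation":[0,0,0],"claw":0},
  {"xyz":[0.7,0,0],"rotation":[0,0,0],"claw":0},
  {"xyz":[0.8,0,0],"rotation":[0,0,0],"claw":0},
  {"xyz":[0.9,0,0],"rotation":[0,0,0],"claw":0},
  {"xyz":[1.0,0,0],"rotation":[0,0,0],"claw":0},
  {"xyz":[1.1,0,0],"rotation":[0,0,0],"claw":0},
  {"xyz":[1.2,0,0],"rotation":[0,0,0],"claw":0},
  {"xyz":[1.3,0,0],"rotation":[0,0,0],"claw":0},
  {"xyz":[1.4,0,0],"rotation":[0,0,0],"claw":0},
  {"xyz":[1.5,0,0],"rotation":[0,0,0],"claw":0},
  {"xyz":[1.6,0,0],"rotation":[0,0,0],"claw":0},
  {"xyz":[1.7,0,0],"rotation":[0,0,0],"claw":0},
  {"xyz":[1.8,0,0],"rotation":[0,0,0],"claw":0},
])

```text
time: 12.8
tool_pos: [604.2, 41.3, -13.3]
eef_rot: [3.14, 0.11, -0.0]
force: [-3.2, -0.7, -0.5]
finger_gap: -0.002
gripper_force: 1.4
```

```bash
python3 d.py
```

```text
{'time': 12.8, 'qpos': [-0.036, 0.59, -0.183, 0.798, -0.0, 3.035], 'tool_pos': [604.189, 41.33, -13.274], 'eef_rot': [3.14, 0.11, -0.0], 'force': [-3.182, -0.668, -0.471], 'finger_gap': -0.002, 'gripper_force': 1.388}
wrist 1710 [292.2 198.3] [653.7  54.5  34. ]
scene 29 [352.7 264.6] [654.6  54.7  34. ]
side 15 [343.3 219.8] [660.3  54.3  34. ]
```

Request:
servo_tool([
  {"xyz":[1.2,0,0],"rotation":[0,0,0],"claw":0},
  {"xyz":[0.8,0,-0.2],"rotation":[0,0,0],"claw":0},
  {"xyz":[0.8,0,-1.0],"rotation":[0,0,0],"claw":0},
])

```text
time: 13.25
tool_pos: [639.8, 44.2, 31.4]
eef_rot: [-3.139, -0.11, 0.016]
force: [1.0, 0.3, 1.0]
finger_gap: -0.004
gripper_force: 0.0
```

I slipped there: that row went forward instead of back. I'll check where the router is now.

```bash
python3 d.py
```

```text
{'time': 13.25, 'qpos': [-0.03, 0.617, -0.002, 0.962, 0.0, 3.042], 'tool_pos': [639.759, 44.203, 31.385], 'eef_rot': [-3.139, -0.11, 0.016], 'force': [0.951, 0.308, 1.021], 'finger_gap': -0.004, 'gripper_force': 0.0}
wrist 1146 [295.2  90. ] [729.4  61.5  34. ]
scene 11 [375.7 282.3] [731.7  65.8  34. ]
side 27 [370.6 210. ] [731.9  61.9  34. ]
```

Request:
servo_tool([
  {"xyz":[0,0,-0.7],"rotation":[0,0,0],"claw":0},
  {"xyz":[0,0,-1.5],"rotation":[0,0,0],"claw":0},
  {"xyz":[0,0,-2.3],"rotation":[0,1,0],"claw":20},
  {"xyz":[0,0,-3.0],"rotation":[0,2,0],"claw":30},
  {"xyz":[0,0,-3.4],"rotation":[0,3,0],"claw":36},
  {"xyz":[0,0,-3.4],"rotation":[0,4,0],"claw":36},
  {"xyz":[0,0,-3.4],"rotation":[0,5,0],"claw":36},
  {"xyz":[0,0,-3.4],"rotation":[0,6,0],"claw":36},
  {"xyz":[0,0,-3.4],"rotation":[0,6,0],"claw":36},
  {"xyz":[0,0,-3.4],"rotation":[0,6,0],"claw":36},
])

```text
time: 14.4
tool_pos: [642.8, 44.1, 206.7]
eef_rot: [-3.016, -0.105, -0.805]
force: [-0.2, 0.3, 0.9]
finger_gap: 0.423
gripper_force: 0.0
```

```bash
python3 d.py; python3 - <<'E'
from h import *
c=cal("wrist"); np.savez("c4.npz",K=c[0],T=c[1]); print(c[1].round(2).tolist())
w=cv2.imread("pics/wrist_last.png"); s=cv2.imread("pics/scene_last.png")[190:370,290:470]
o=np.zeros((600,800,3),np.uint8); o[:480,:640]=w; 
cv2.imwrite("pics/w4.png",w)
E
```

```text
{'time': 14.4, 'qpos': [-0.065, 0.083, -0.473, 0.497, 0.067, 3.025], 'tool_pos': [642.767, 44.087, 206.65], 'eef_rot': [-3.016, -0.105, -0.805], 'force': [-0.18, 0.336, 0.927], 'finger_gap': 0.423, 'gripper_force': 0.0}
wrist 156 [310.4 223.2] [729.2  61.4  34. ]
scene 11 [375.7 282.3] [731.7  65.8  34. ]
side 27 [370.6 210. ] [731.9  61.9  34. ]
[[0.07, 0.96, -0.25, 621.53], [-1.0, 0.07, -0.02, 42.1], [0.0, 0.25, 0.97, 385.12], [0.0, 0.0, 0.0, 1.0]]
```

View pics/w4.png

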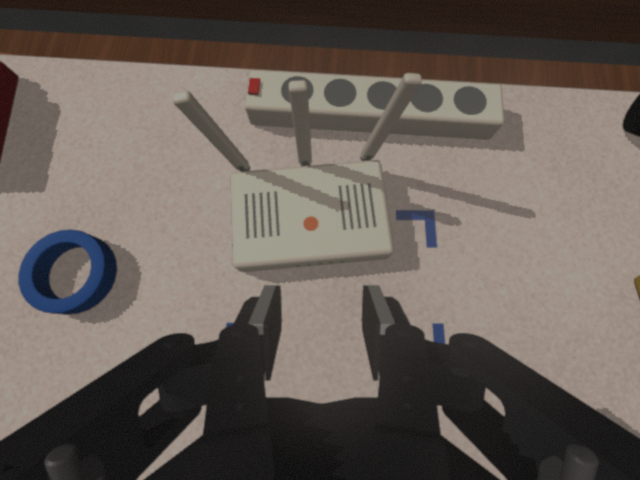

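```bash
python3 - <<'E'
from m import *
f=np.load("c4.npz"); c=(f["K"],f["T"],0)
meas(c,[(232,172),(380,162),(390,251),(234,263)][0:1]+[(232,172)] and [(234,263),(232,172),(380,162),(390,251)],(310.4,223.2),[(0,0)]*4,1,0,0) if 0 else None
pts=[ray("w",u,v,34,c)[:2] for u,v in [(234,263),(232,172),(380,162),(390,251),(310.4,223.2)]]
print(np.round(pts,1).tolist())
for a,b in ((0,3),(1,2)): d=pts[a]-pts[b]; print("yaw",np.arctan2(-d[0],d[1]),np.hypot(*d))
for a,b in ((1,0),(2,3)): d=pts[a]-pts[b]; print("yaw",np.arctan2(d[1],d[0]),np.hypot(*d))
print("antenna base",ray("w",305,163,34,c),"top",ray("w",298,88,155,c))
print("strip front",ray("w",250,127,0,c),ray("w",500,137,0,c),"bay corner BR",ray("w",433,212,0,c))
E
```

```text
[[686.6, 136.8], [788.7, 152.7], [812.3, -10.8], [710.5, -23.8], [735.2, 61.4]]
yaw 0.14749918199726902 162.45764333986384
yaw 0.14318014248772046 165.22648846488406
yaw 0.15435931690217233 103.25756727297286
yaw 0.12742270831233 102.56218895359302
antenna base [805.23395961  72.80679881  34.        ] top [805.78519174  72.87021939 155.        ]
strip front [868.14396283 149.10739177   0.        ] [ 875.65635768 -165.06863836    0.        ] bay corner BR [769.98365817 -79.97299402   0.        ]
```

The view shows the router still upright and clear of the power strip. The lid corners are at (234,263), (232,172), (380,162) and (390,251), and the middle antenna's base is at (305,163). It stands about 74 mm too far back. I'll grip the middle antenna low with a tilted tool and draw the router back along the table. First I check the reach.

```bash
cat > kin.py <<'E'
from h import *
from scipy.optimize import least_squares
D=[([-.11,.378,.08,1.274],[574.475,.065,208.475]),([.102,.487,-.29,.794],[548.345,119.557,11.752]),([-.084,.468,.278,1.38],[618.057,11.757,232.017]),
([-.091,.159,-.154,1.258],[469.508,20.619,231.311]),([-.067,.348,-.548,.673],[470.278,31.802,2.733]),([-.055,.442,-.448,.685],[511.248,34.841,-13.815]),([-.036,.59,-.183,.798],[604.189,41.33,-13.274]),([-.03,.617,-.002,.962],[639.759,44.203,31.385]),([-.065,.083,-.473,.497],[642.767,44.087,206.65])]
def fk(p,j):
    a,b,A,al,B,be,C,d=p; t=j[1]-j[2]+j[3]
    return a+A*np.sin(j[1]+al)+B*np.sin(j[1]-j[2]+be)+C*np.cos(np.pi/2-t+np.pi/2), b+A*np.cos(j[1]+al)+B*np.cos(j[1]-j[2]+be)-C*np.sin(t)
def res(p):
    o=[]
    for j,x in D:
        r=np.sqrt(x[0]**2+x[1]**2-p[7]**2); f=fk(p,j); o+= [f[0]-r,f[1]-x[2]]
    return o
s=least_squares(res,[50,270,350,0,350,1.5,300,63],max_nfev=5000); print(s.x.round(2),np.abs(s.fun).max().round(2))
p=s.x
def solve(R,z,tilt):
    t=np.pi/2-tilt
    def f(v): 
        g=fk(p,[0,v[0],v[1],t-v[0]+v[1]]); return [g[0]-R,g[1]-z]
    q=least_squares(f,[.7,.3]); return q.x.round(2),(t-q.x[0]+q.x[1]).round(2),np.abs(q.fun).max().round(1)
for R,z,th in [(642,206,.52),(822,24,.52),(822,24,.35),(815,24,.7),(745,24,.52),(745,220,.52),(822,130,.52),(822,180,.52),(700,16,0)]: print(R,z,th,solve(np.sqrt(R*R-p[7]**2),z,th))
E
python3 kin.py
```

```text
[-1.1647e+02 -5.6219e+02  5.1970e+02  3.1000e-01  3.6687e+02  1.3600e+00
 -4.1052e+02  1.0000e-02] 56.85
642 206 0.52 (array([ 0.08, -0.32]), np.float64(0.65), np.float64(0.0))
822 24 0.52 (array([0.53, 0.  ]), np.float64(0.52), np.float64(0.0))
822 24 0.35 (array([0.7 , 0.28]), np.float64(0.8), np.float64(0.0))
815 24 0.7 (array([ 0.37, -0.21]), np.float64(0.29), np.float64(0.0))
745 24 0.52 (array([ 0.39, -0.3 ]), np.float64(0.36), np.float64(0.0))
745 220 0.52 (array([0.29, 0.07]), np.float64(0.83), np.float64(0.0))
822 130 0.52 (array([0.48, 0.19]), np.float64(0.76), np.float64(0.0))
822 180 0.52 (array([0.48, 0.33]), np.float64(0.9), np.float64(0.0))
700 16 0 (array([0.77, 0.35]), np.float64(1.15), np.float64(0.0))kin.py:11: RuntimeWarning: invalid value encountered in sqrt
  r=np.sqrt(x[0]**2+x[1]**2-p[7]**2); f=fk(p,j); o+= [f[0]-r,f[1]-x[2]]
```

```bash
sed -i 's/C\*np.cos(np.pi\/2-t+np.pi\/2)/C*np.cos(t)/; s/x\[1\]\*\*2-p\[7\]\*\*2)/x[1]**2)/' kin.py; python3 kin.py
```

```text
[  3.34 263.6  495.93   0.   390.     1.38 473.95  63.  ] 0.39
642 206 0.52 (array([ 0.07, -0.49]), np.float64(0.49), np.float64(0.0))
822 24 0.52 (array([ 0.58, -0.27]), np.float64(0.19), np.float64(0.0))
822 24 0.35 (array([ 0.67, -0.01]), np.float64(0.54), np.float64(0.0))
815 24 0.7 (array([ 0.54, -0.53]), np.float64(-0.2), np.float64(0.0))
745 24 0.52 (array([ 0.46, -0.49]), np.float64(0.09), np.float64(0.0))
745 220 0.52 (array([ 0.26, -0.22]), np.float64(0.57), np.float64(0.0))
822 130 0.52 (array([ 0.47, -0.15]), np.float64(0.43), np.float64(0.0))
822 180 0.52 (array([ 0.44, -0.07]), np.float64(0.54), np.float64(0.0))
700 16 0 (array([0.73, 0.16]), np.float64(1.0), np.float64(0.0))
```

```bash
cat > g.py <<'E'
from h import *
import sys
def to(*targets):
    o=env.get_obs(); Rm=R.from_rotvec(o["eef_rot"]).as_matrix(); p=np.array(o["tool_pos"])
    print("tool axes x,y,z:",Rm.T.round(3).tolist(),"tilt",np.degrees(np.arctan2(np.hypot(*Rm[:2,2]),-Rm[2,2])).round(2),"heading",np.arctan2(Rm[1,0],Rm[0,0]).round(3),"p",p.round(1))
    for t in targets: print(t,(Rm.T@(np.array(t)-p)/50).round(3))
if __name__=="__main__":
    a=[float(x) for x in sys.argv[1:]]; to(*[a[i:i+3] for i in range(0,len(a),3)])
E
python3 g.py 767 70 45 767 70 28
```

```text
tool axes x,y,z: [[0.862, 0.061, 0.503], [0.07, -0.998, 0.001], [0.502, 0.035, -0.864]] tilt 30.22 heading 0.07 p [646.8  43.9 209.5]
[767.0, 70.0, 45.0] [ 0.448 -0.356  4.069]
[767.0, 70.0, 28.0] [ 0.277 -0.356  4.363]
```

Request:
servo_tool([
  {"xyz":[0.1,-0.1,0.6],"rotation":[0,0.5,0],"claw":40},
  {"xyz":[0.2,-0.2,1.4],"rotation":[0,1,0],"claw":40},
  {"xyz":[0.3,-0.3,2.2],"rotation":[0,1.5,0],"claw":40},
  {"xyz":[0.4,-0.36,3.0],"rotation":[0,2,0],"claw":40},
  {"xyz":[0.45,-0.36,3.6],"rotation":[0,2,0],"claw":40},
  {"xyz":[0.45,-0.36,4.0],"rotation":[0,2,0],"claw":40},
  {"xyz":[0.45,-0.36,4.05],"rotation":[0,2,0],"claw":40},
  {"xyz":[0.45,-0.36,4.05],"rotation":[0,2,0],"claw":40},
  {"xyz":[0.45,-0.36,4.05],"rotation":[0,2,0],"claw":40},
])

```text
time: 15.45
tool_pos: [764.5, 70.5, 44.5]
eef_rot: [-2.927, -0.102, -1.07]
force: [0.8, -0.3, 0.9]
finger_gap: 0.469
gripper_force: 0.0
```

```bash
python3 - <<'E'
from h import *
st(); c=cal("wrist"); w=env.grab_frame("wrist"); cv2.imwrite("pics/w5.png",w); np.savez("c5.npz",K=c[0],T=c[1])
c=cal("scene"); 
o=env.get_obs(); Rm=R.from_rotvec(o["eef_rot"]).as_matrix(); p=np.array(o["tool_pos"])
cw=cal("wrist")
print("tip px",[np.round(proj("w",p-27*Rm[:,2]+s*20*Rm[:,1],cw),0).tolist() for s in (-1,1)])
for x in (800,805): print("ant",x,[np.round(proj("w",(x,72.5,z),cw),0).tolist() for z in (34,51,100,155)])
g=w.astype(int)
# vertical-ish scan for antenna: bright run per row
for r in range(0,260,20): print(r,[(int(a)) for a in g[r,200:420:8].mean(1)])
E
python3 g.py 827 74 30
```

```text
{'time': 15.45, 'qpos': [-0.014, 0.447, -0.632, -0.208, 0.054, 3.077], 'tool_pos': [764.506, 70.47, 44.5], 'eef_rot': [-2.927, -0.102, -1.07], 'force': [0.817, -0.267, 0.891], 'finger_gap': 0.469, 'gripper_force': 0.0}
tip px [[275.0, 306.0], [367.0, 306.0]]
ant 800 [[322.0, 230.0], [322.0, 216.0], [322.0, 157.0], [322.0, 22.0]]
ant 805 [[322.0, 222.0], [322.0, 208.0], [323.0, 147.0], [323.0, 10.0]]
0 [36, 27, 33, 30, 31, 33, 31, 32, 35, 35, 33, 35, 36, 34, 38, 38, 41, 39, 38, 35, 35, 35, 34, 34, 32, 34, 35, 34]
20 [34, 32, 34, 38, 36, 32, 33, 32, 35, 35, 34, 36, 162, 164, 162, 160, 158, 157, 63, 41, 40, 36, 33, 37, 32, 35, 36, 34]
40 [35, 32, 32, 35, 37, 33, 35, 37, 36, 38, 40, 40, 96, 93, 91, 91, 92, 88, 84, 39, 39, 41, 37, 37, 37, 39, 39, 35]
60 [32, 35, 36, 34, 32, 34, 36, 37, 34, 39, 40, 40, 102, 86, 89, 88, 89, 89, 76, 42, 40, 41, 42, 39, 37, 38, 38, 38]
80 [47, 49, 46, 44, 86, 77, 60, 49, 45, 45, 43, 45, 90, 89, 88, 88, 88, 89, 51, 49, 47, 45, 43, 44, 45, 44, 43, 41]
100 [160, 159, 154, 87, 80, 73, 154, 165, 165, 165, 153, 84, 89, 90, 88, 90, 88, 91, 161, 163, 85, 85, 83, 85, 
[... 449 characters left out ...]
3, 149, 118, 111, 109, 104, 108, 108, 90, 91, 92, 95, 110, 105, 106, 111, 114, 114, 112, 111, 105, 97]
200 [155, 155, 160, 161, 160, 156, 157, 154, 157, 154, 160, 151, 152, 149, 89, 93, 92, 149, 150, 157, 158, 157, 152, 160, 154, 157, 156, 152]
220 [80, 158, 161, 163, 154, 160, 157, 159, 155, 157, 153, 154, 157, 152, 93, 95, 94, 158, 152, 153, 157, 158, 156, 156, 158, 151, 155, 152]
240 [61, 94, 108, 162, 159, 161, 164, 158, 154, 156, 151, 149, 144, 146, 147, 152, 125, 112, 115, 119, 120, 119, 118, 120, 121, 132, 165, 166]
tool axes x,y,z: [[0.762, 0.053, 0.645], [0.07, -0.998, 0.0], [0.643, 0.045, -0.764]] tilt 40.16 heading 0.07 p [764.3  70.4  44.7]
[827.0, 74.0, 30.0] [0.77  0.016 1.035]
```

Request:
servo_tool([
  {"xyz":[0.25,0,0.3],"rotation":[0,0,0],"claw":40},
  {"xyz":[0.45,0,0.6],"rotation":[0,0,0],"claw":40},
  {"xyz":[0.62,0,0.9],"rotation":[0,0,0],"claw":40},
  {"xyz":[0.69,0,1.05],"rotation":[0,0,0],"claw":40},
  {"xyz":[0.69,0,1.05],"rotation":[0,0,0],"claw":40},
  {"xyz":[0.69,0,1.05],"rotation":[0,0,0],"claw":20},
  {"xyz":[0.69,0,1.05],"rotation":[0,0,0],"claw":8},
  {"xyz":[0.69,0,1.05],"rotation":[0,0,0],"claw":4},
  {"xyz":[0.69,0,1.05],"rotation":[0,0,0],"claw":4},
  {"xyz":[0.69,0,1.05],"rotation":[0,0,0],"claw":4},
])

```text
time: 16.5
tool_pos: [822.5, 74.7, 24.9]
eef_rot: [-2.928, -0.102, -1.066]
force: [-5.4, -1.0, 5.3]
finger_gap: 0.158
gripper_force: 59.3
```

```bash
python3 d.py; python3 g.py 727 38 27
```

```text
{'time': 16.5, 'qpos': [-0.006, 0.561, -0.485, -0.172, 0.049, 3.084], 'tool_pos': [822.474, 74.677, 24.894], 'eef_rot': [-2.928, -0.102, -1.066], 'force': [-5.36, -1.007, 5.269], 'finger_gap': 0.158, 'gripper_force': 59.326}
side 27 [370.8 209.9] [732.4  62.3  34. ]
tool axes x,y,z: [[0.764, 0.054, 0.643], [0.07, -0.998, 0.0], [0.641, 0.045, -0.766]] tilt 40.0 heading 0.07 p [822.6  74.7  24.9]
[727.0, 38.0, 27.0] [-1.473  0.599 -1.29 ]
```

Request:
servo_tool([
  {"xyz":[-0.04,0.02,-0.034],"rotation":[0,0,0],"claw":4},
  {"xyz":[-0.1,0.058,-0.084],"rotation":[0,0,0],"claw":4},
  {"xyz":[-0.18,0.104,-0.151],"rotation":[0,0,0],"claw":4},
  {"xyz":[-0.26,0.15,-0.218],"rotation":[0,0,0],"claw":4},
  {"xyz":[-0.34,0.196,-0.286],"rotation":[0,0,0],"claw":4},
])

```text
time: 17.15
tool_pos: [801.4, 63.2, 25.0]
eef_rot: [-2.927, -0.102, -1.067]
force: [3.7, 1.1, -0.1]
finger_gap: 0.157
gripper_force: 58.4
```

```bash
python3 d.py; python3 g.py 751.6 37.1 24.9
```

```text
{'time': 17.15, 'qpos': [-0.026, 0.53, -0.547, -0.204, 0.062, 3.068], 'tool_pos': [801.439, 63.24, 24.983], 'eef_rot': [-2.927, -0.102, -1.067], 'force': [3.701, 1.101, -0.108], 'finger_gap': 0.157, 'gripper_force': 58.443}
side 30 [364.1 215.1] [710.2  51.4  34. ]
tool axes x,y,z: [[0.764, 0.053, 0.643], [0.069, -0.998, 0.0], [0.641, 0.044, -0.766]] tilt 39.99 heading 0.069 p [800.8  62.9  24.9]
[751.6, 37.1, 24.9] [-0.78   0.446 -0.654]
```

Request:
servo_tool([
  {"xyz":[-0.08,0.046,-0.067],"rotation":[0,0,0],"claw":4},
  {"xyz":[-0.16,0.092,-0.134],"rotation":[0,0,0],"claw":4},
  {"xyz":[-0.24,0.138,-0.201],"rotation":[0,0,0],"claw":4},
  {"xyz":[-0.32,0.184,-0.268],"rotation":[0,0,0],"claw":4},
  {"xyz":[-0.4,0.23,-0.336],"rotation":[0,0,0],"claw":4},
  {"xyz":[-0.48,0.275,-0.403],"rotation":[0,0,0],"claw":4},
  {"xyz":[-0.56,0.32,-0.47],"rotation":[0,0,0],"claw":4},
  {"xyz":[-0.64,0.366,-0.537],"rotation":[0,0,0],"claw":4},
  {"xyz":[-0.72,0.412,-0.604],"rotation":[0,0,0],"claw":4},
  {"xyz":[-0.78,0.446,-0.654],"rotation":[0,0,0],"claw":4},
  {"xyz":[-0.78,0.446,-0.654],"rotation":[0,0,0],"claw":4},
])

```text
time: 18.4
tool_pos: [751.8, 37.1, 24.9]
eef_rot: [-2.928, -0.101, -1.066]
force: [-3.3, 0.9, 8.3]
finger_gap: 0.156
gripper_force: 59.8
```

```bash
python3 d.py; python3 - <<'E'
from h import *
c=cal("scene"); w=cv2.imread("pics/scene_last.png"); s=cv2.imread("pics/side_last.png")
# tape pixels visible -> blue mask positions near the bay, and predicted router corners per yaw
B=np.array([672.6,31.3]); 
for n,im in (("scene",w),("side",s)):
    b,g,r=[im[...,i].astype(int) for i in range(3)]
    m=((b-r>40)&(b>70)).astype(np.uint8); k,l,st_,ce=cv2.connectedComponentsWithStats(m)
    for i in range(1,k):
        q=ray(n,*ce[i],0)
        if st_[i,4]>6 and 550<q[0]<800 and -120<q[1]<190: print(n,st_[i].tolist(),q.round(0)[:2])
E
```

```text
{'time': 18.4, 'qpos': [-0.076, 0.462, -0.683, -0.267, 0.093, 3.03], 'tool_pos': [751.797, 37.075, 24.932], 'eef_rot': [-2.928, -0.101, -1.066], 'force': [-3.283, 0.862, 8.254], 'finger_gap': 0.156, 'gripper_force': 59.839}
side 29 [349.2 227.4] [661.4  25.7  34. ]
scene [288, 275, 17, 11, 66] [599. -69.]
scene [393, 274, 17, 18, 112] [738. 137.]
scene [323, 316, 23, 12, 111] [755. -64.]
side [297, 213, 18, 15, 103] [596. 128.]
side [396, 245, 18, 17, 121] [754. -65.]
side [334, 268, 28, 14, 134] [608. -74.]
```

Request:
servo_tool([
  {"xyz":[0,0.006,0],"rotation":[-0.1,0,0.12],"claw":4},
  {"xyz":[0,0.012,0],"rotation":[-0.2,0,0.24],"claw":4},
  {"xyz":[0,0.02,0],"rotation":[-0.3,0,0.36],"claw":4},
  {"xyz":[0,0.025,0],"rotation":[-0.4,0,0.48],"claw":4},
  {"xyz":[0,0.03,0],"rotation":[-0.51,0,0.61],"claw":4},
  {"xyz":[0,0.03,0],"rotation":[-0.51,0,0.61],"claw":4},
])

```text
time: 19.15
tool_pos: [752.1, 35.0, 24.9]
eef_rot: [2.95, -0.001, 1.074]
force: [-1.5, -0.9, 5.6]
finger_gap: 0.16
gripper_force: 60.7
```

```bash
python3 d.py; python3 g.py 700 35 200
```

```text
{'time': 19.15, 'qpos': [-0.051, 0.463, -0.683, -0.273, 0.031, 3.102], 'tool_pos': [752.079, 35.03, 24.905], 'eef_rot': [2.95, -0.001, 1.074], 'force': [-1.548, -0.854, 5.601], 'finger_gap': 0.16, 'gripper_force': 60.673}
side 29 [348.6 226.9] [661.1  27.8  34. ]
tool axes x,y,z: [[0.766, 0.0, 0.643], [-0.001, -1.0, 0.002], [0.643, -0.002, -0.766]] tilt 40.01 heading 0.0 p [752.1  35.   24.9]
[700.0, 35.0, 200.0] [ 1.453  0.006 -3.352]
```

Request:
servo_tool([
  {"xyz":[0,0,0],"rotation":[0,0,0],"claw":40},
  {"xyz":[0,0,0],"rotation":[0,0,0],"claw":40},
  {"xyz":[0,0,0],"rotation":[0,0,0],"claw":40},
  {"xyz":[0,0,-0.4],"rotation":[0,0,0],"claw":40},
  {"xyz":[0,0,-1.2],"rotation":[0,0,0],"claw":40},
  {"xyz":[0,0,-2.0],"rotation":[0,0,0],"claw":40},
  {"xyz":[0.2,0,-2.8],"rotation":[0,0,0],"claw":40},
  {"xyz":[0.5,0,-3.5],"rotation":[0,-1.5,0],"claw":40},
  {"xyz":[0.8,0,-4.2],"rotation":[0,-3,0],"claw":20},
  {"xyz":[0.95,0,-4.6],"rotation":[0,-4.5,0],"claw":0},
  {"xyz":[0.95,0,-4.6],"rotation":[0,-6,0],"claw":0},
  {"xyz":[0.95,0,-4.6],"rotation":[0,-7.5,0],"claw":0},
  {"xyz":[0.95,0,-4.6],"rotation":[0,-8,0],"claw":0},
  {"xyz":[0.95,0,-4.6],"rotation":[0,-8,0],"claw":0},
])

```text
time: 20.7
tool_pos: [641.5, 35.7, 231.1]
eef_rot: [3.141, 0.001, -0.007]
force: [1.8, 0.6, -0.1]
finger_gap: 0.0
gripper_force: 0.0
```

Request:
servo_tool([
  {"xyz":[0,0,0],"rotation":[0,0,-1.6],"claw":0},
  {"xyz":[0,0,0],"rotation":[0,0,-3.2],"claw":0},
  {"xyz":[0,0,0],"rotation":[0,0,-4.8],"claw":0},
  {"xyz":[-0.1,0.1,0],"rotation":[0,0,-6.4],"claw":0},
  {"xyz":[-0.2,0.2,0],"rotation":[0,0,-8],"claw":0},
  {"xyz":[-0.3,0.3,0],"rotation":[0,0,-9.6],"claw":0},
  {"xyz":[-0.3,0.4,0],"rotation":[0,0,-11.2],"claw":0},
  {"xyz":[-0.3,0.4,0],"rotation":[0,0,-12.8],"claw":0},
  {"xyz":[-0.3,0.4,0],"rotation":[0,0,-14.4],"claw":0},
  {"xyz":[-0.3,0.4,0],"rotation":[0,0,-16],"claw":0},
  {"xyz":[-0.3,0.4,0],"rotation":[0,0,-17.6],"claw":0},
  {"xyz":[-0.3,0.4,0],"rotation":[0,0,-18.8],"claw":0},
  {"xyz":[-0.3,0.4,0],"rotation":[0,0,-18.8],"claw":0},
  {"xyz":[-0.3,0.4,0],"rotation":[0,0,-18.8],"claw":0},
])

```text
time: 22.1
tool_pos: [625.5, 16.0, 230.8]
eef_rot: [-2.144, -2.295, 0.001]
force: [-0.3, 0.3, 0.6]
finger_gap: 0.002
gripper_force: 0.0
```

```bash
cat > lid.py <<'E'
from h import *
def lid(img,c,dbg=False):
    lab=cv2.cvtColor(img,cv2.COLOR_BGR2LAB).astype(int)
    b,g,r=[cv2.GaussianBlur(img,(3,3),0)[...,i].astype(int) for i in range(3)]
    m=((r-g<6)&(g>75)&(r-b<40)).astype(np.uint8)          # lid is greenish grey, table pinkish
    m=cv2.morphologyEx(m,cv2.MORPH_OPEN,np.ones((9,9))); m=cv2.morphologyEx(m,cv2.MORPH_CLOSE,np.ones((25,25)))
    return m
def dotpx(img):
    b,g,r=[img[...,i].astype(int) for i in range(3)]
    k,l,s,ce=cv2.connectedComponentsWithStats(((r-b>50)&(r-g>35)&(g>40)).astype(np.uint8))
    return [(s[i,4],ce[i]) for i in range(1,k) if s[i,4]>40]
E
python3 - <<'E'
from lid import *
# colours on w2 (known): lid at crop (150,250)->px; table
w2=cv2.imread("pics/w2.png"); 
for u,v in [(180+100/1.818,160),(180+160/1.818,300/1.818),(180+400/1.818,300/1.818),(180+100/1.818,30)]: print(w2[int(v)-2:int(v)+3,int(u)-2:int(u)+3].reshape(-1,3).mean(0).round(0))
st(); c=cal("wrist"); w=env.grab_frame("wrist"); cv2.imwrite("pics/w6.png",w); np.savez("c6.npz",K=c[0],T=c[1])
for im in (w2,w):
    m=lid(im,c); k,l,s,ce=cv2.connectedComponentsWithStats(m); i=[(s[j].tolist(),ce[j].round(1).tolist()) for j in range(1,k) if s[j,4]>2000]; print(i)
for a,ce in dotpx(w): print(a,ce,ray("w",*ce,34,c).round(1))
E
```

```text
[125. 139. 141.]
[124. 138. 140.]
[118. 127. 139.]
[118. 127. 139.]
{'time': 22.1, 'qpos': [-0.076, 0.486, 0.304, 1.389, -0.0, 1.427], 'tool_pos': [625.503, 15.953, 230.757], 'eef_rot': [-2.144, -2.295, 0.001], 'force': [-0.338, 0.312, 0.591], 'finger_gap': 0.002, 'gripper_force': 0.0}
[([216, 91, 107, 166, 13891], [262.1, 169.9]), ([525, 94, 115, 268, 7345], [575.2, 233.2])]
[([519, 97, 103, 267, 9761], [569.3, 231.1]), ([304, 120, 116, 203, 15227], [362.2, 205.3])]
186 [606.8655914  105.90860215] [894.9 140.8  34. ]
163 [354.40490798 204.65644172] [658.5  27.9  34. ]
```

```bash
cat >> lid.py <<'E'
def pose(img,c,dotxy):
    m=lid(img,c); k,l,s,ce=cv2.connectedComponentsWithStats(m); u,v=dotxy; L=(l==l[int(v),int(u)+15])
    def fitline(P):
        P=np.array([ray("w",a,b,34,c)[:2] for a,b in P]); 
        for _ in range(3):
            x0,d=P.mean(0),np.linalg.svd(P-P.mean(0))[2][0]; e=np.abs((P-x0)@[-d[1],d[0]]); P=P[e<max(1.0,1.5*np.median(e))]
        return x0,d,np.median(e),len(P)
    f=fitline([(np.where(L[r])[0].min(),r) for r in range(int(v)-60,int(v)+61)])
    t=fitline([(q,np.where(L[:,q])[0].min()) for q in range(int(u)-35,int(u)+40)])
    b=fitline([(q,np.where(L[:,q])[0].max()) for q in range(int(u)-25,int(u)+30)])
    for n,(x0,d,e,k2) in (("front",f),("left",t),("right",b)):
        d=d*np.sign(d[np.argmax(abs(d))]); a=np.arctan2(-d[0],d[1]) if abs(d[1])>abs(d[0]) else np.arctan2(d[1],d[0]); print(n,x0.round(1),"yaw",a.round(3),"err",e.round(2),k2)
E
python3 - <<'E'
from lid import *
for n,d,f in (("w2",(180+130/1.818,328/1.818),"c2.npz"),("w6",(354.4,204.7),"c6.npz")):
    z=np.load(f); pose(cv2.imread(f"pics/{n}.png"),(z["K"],z["T"],0),d)
E
```

```text
front [508.3  38.4] yaw -0.043 err 0.24 121
left [553.5 123.7] yaw -0.045 err 0.27 35
right [545.8 -37.4] yaw -0.047 err 0.29 55
front [625.   25.4] yaw 0.099 err 0.25 121
left [655.8 110.8] yaw 0.095 err 0.26 58
right [664.2 -74.6] yaw -0.458 err 2.92 20
```

```bash
python3 - <<'E'
from h import *
c=cal("scene"); s=cal("side")
for z in (150,180,200,220,240): print(z,np.round(proj("scene",(477,-247,z),c),1),np.round(proj("side",(477,-247,z),s),1),np.round(proj("scene",(403,-345,z),c),1))
print("observed big top scene",(195.5,203.5),"side",(280+110*.35,260+42*.35),"turq top scene",(146,223))
E
python3 g.py 521 -365 230 560 -300 230
```

```text
150 [197.3 228.3] [320.2 301.7] [143.7 225.1]
180 [195.5 217.7] [320.3 289.1] [141.1 214.5]
200 [194.2 210.4] [320.3 280.4] [139.3 207.3]
220 [192.9 203. ] [320.4 271.4] [137.4 199.9]
240 [191.6 195.4] [320.5 262.2] [135.6 192.3]
observed big top scene (195.5, 203.5) side (318.5, 274.7) turq top scene (146, 223)
tool axes x,y,z: [[-0.068, 0.998, 0.0], [0.998, 0.068, -0.001], [-0.001, 0.0, -1.0]] tilt 0.05 heading 1.639 p [625.6  15.9 230.9]
[521.0, -365.0, 230.0] [-7.458 -2.608  0.019]
[560.0, -300.0, 230.0] [-6.214 -1.741  0.018]
```

Request:
servo_tool([
  {"xyz":[-0.5,-0.2,0],"rotation":[0,0,-0.5],"claw":85},
  {"xyz":[-1.3,-0.5,0],"rotation":[0,0,-1.2],"claw":85},
  {"xyz":[-2.2,-0.8,0],"rotation":[0,0,-2],"claw":85},
  {"xyz":[-3.1,-1.1,0],"rotation":[0,0,-2.8],"claw":85},
  {"xyz":[-4.0,-1.4,0],"rotation":[0,0,-3.6],"claw":85},
  {"xyz":[-4.9,-1.7,0],"rotation":[0,0,-4.4],"claw":85},
  {"xyz":[-5.8,-2.0,0],"rotation":[0,0,-4.6],"claw":85},
  {"xyz":[-6.6,-2.3,0],"rotation":[0,0,-4.6],"claw":85},
  {"xyz":[-7.2,-2.5,0],"rotation":[0,0,-4.6],"claw":85},
  {"xyz":[-7.46,-2.61,0],"rotation":[0,0,-4.6],"claw":85},
  {"xyz":[-7.46,-2.61,0],"rotation":[0,0,-4.6],"claw":85},
  {"xyz":[-7.46,-2.61,0],"rotation":[0,0,-4.6],"claw":85},
])

```text
time: 23.35
tool_pos: [522.2, -364.2, 231.2]
eef_rot: [-1.641, -2.679, -0.002]
force: [0.8, 0.8, -0.4]
finger_gap: 0.996
gripper_force: 0.0
```

```bash
python3 - <<'E'
from h import *
o=st(); c=cal("wrist"); w=env.grab_frame("wrist"); cv2.imwrite("pics/w7.png",w); np.savez("c7.npz",K=c[0],T=c[1])
print(proj("w",o["tool_pos"],c),proj("w",(521.5,-365,167),c),proj("w",(521.5,-365,60),c))
cv2.imwrite("pics/w7c.png",cv2.resize(w[150:410,190:450],(600,600),interpolation=cv2.INTER_CUBIC))
E
```

```text
{'time': 23.35, 'qpos': [-0.709, 0.511, 0.344, 1.405, 0.001, 0.39], 'tool_pos': [522.158, -364.184, 231.166], 'eef_rot': [-1.641, -2.679, -0.002], 'force': [0.75, 0.771, -0.424], 'finger_gap': 0.996, 'gripper_force': 0.0}
(np.float64(322.89994798358737), np.float64(285.5352954864134)) (np.float64(321.028817753252), np.float64(250.37867840657927)) (np.float64(321.0348525847106), np.float64(219.42684366853908))
```

View pics/w7c.png

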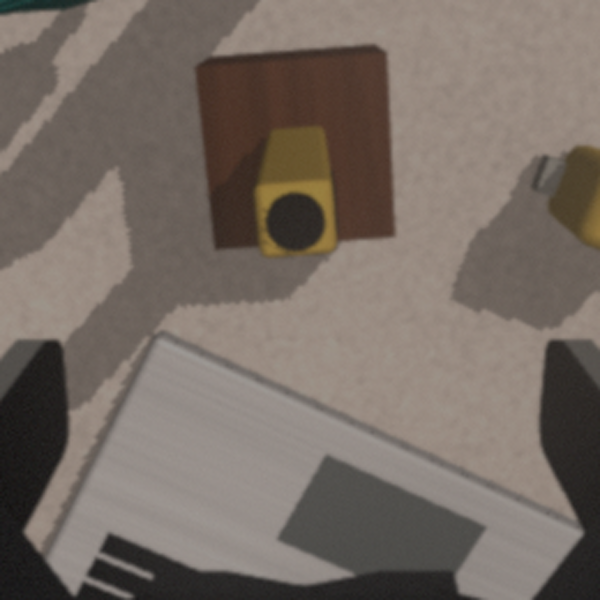

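The view shows the small yellow handle in the dark stand. Its cap centre is at crop (296,221), with its sides nearly parallel to the picture's. The stand's top corners are at (198,63), (380,48), (394,236) and (215,248), so this is the right probe.

```bash
python3 - <<'E'
from h import *
f=np.load("c7.npz"); c=(f["K"],f["T"],0); s=260/600
g=lambda u,v,z: ray("w",190+u*s,150+v*s,z,c)[:2]
print("cap",g(296,221,167).round(1))
P=np.array([g(u,v,60) for u,v in [(198,63),(380,48),(394,236),(215,248)]]); print("stand",P.mean(0).round(1),np.hypot(*(P[0]-P[1])).round(1),np.hypot(*(P[1]-P[2])).round(1))
a=lambda p,q: np.arctan2(*(q-p)[::-1]).round(3)
print("stand yaw",a(P[0],P[1]),a(P[3],P[2]),"side",a(P[2],P[1])-np.pi/2,a(P[3],P[0])-np.pi/2)
H=[g(u,v,165) for u,v in [(256,184),(335,181),(337,250),(260,254)]]; print("handle",np.mean(H,0).round(1),a(H[0],H[1]),a(H[3],H[2]),a(H[2],H[1])-np.pi/2,a(H[3],H[0])-np.pi/2,np.hypot(*(H[0]-H[1])))
E
python3 g.py 521 -365 94
```

```text
cap [ 518.3 -362.9]
stand [ 517.7 -362.8] 75.4 81.3
stand yaw 0.551 0.541 side 0.5722036732051032 0.5292036732051035
handle [ 518.4 -362.4] 0.509 0.525 0.5092036732051035 0.5102036732051034 23.384598532837707
tool axes x,y,z: [[-0.455, 0.89, 0.001], [0.89, 0.455, 0.001], [0.0, 0.001, -1.0]] tilt 0.06 heading 2.044 p [ 522.4 -363.7  231.3]
[521.0, -365.0, 94.0] [-0.012 -0.038  2.746]
```

Request:
servo_tool([
  {"xyz":[0.05,-0.06,0.4],"rotation":[0,0,-0.6],"claw":85},
  {"xyz":[0.05,-0.06,1.1],"rotation":[0,0,-0.6],"claw":85},
  {"xyz":[0.05,-0.06,1.8],"rotation":[0,0,-0.6],"claw":75},
  {"xyz":[0.05,-0.06,2.3],"rotation":[0,0,-0.6],"claw":65},
  {"xyz":[0.05,-0.06,2.6],"rotation":[0,0,-0.6],"claw":55},
  {"xyz":[0.05,-0.06,2.73],"rotation":[0,0,-0.6],"claw":45},
  {"xyz":[0.05,-0.06,2.73],"rotation":[0,0,-0.6],"claw":40},
  {"xyz":[0.05,-0.06,2.73],"rotation":[0,0,-0.6],"claw":35},
])

```text
time: 24.2
tool_pos: [519.0, -364.1, 95.9]
eef_rot: [1.568, 2.72, -0.0]
force: [-0.5, -0.2, 0.4]
finger_gap: 0.411
gripper_force: 0.0
```

Request:
servo_tool([
  {"xyz":[0,0,0],"rotation":[0,0,0],"claw":30},
  {"xyz":[0,0,0],"rotation":[0,0,0],"claw":27},
  {"xyz":[0,0,0],"rotation":[0,0,0],"claw":24},
  {"xyz":[0,0,0],"rotation":[0,0,0],"claw":20},
  {"xyz":[0,0,0],"rotation":[0,0,0],"claw":15},
  {"xyz":[0,0,0],"rotation":[0,0,0],"claw":15},
])

```text
time: 24.8
tool_pos: [518.9, -364.9, 95.8]
eef_rot: [1.569, 2.719, 0.0]
force: [0.2, -0.6, 4.9]
finger_gap: 0.273
gripper_force: 59.2
```

```bash
python3 g.py 518 -363 215
```

```text
tool axes x,y,z: [[-0.5, 0.866, -0.002], [0.866, 0.5, 0.001], [0.002, -0.001, -1.0]] tilt 0.13 heading 2.095 p [ 518.9 -364.9   95.8]
[518.0, -363.0, 215.0] [ 0.037  0.006 -2.385]
```

Request:
servo_tool([
  {"xyz":[0,0,-0.2],"rotation":[0,0,0],"claw":15},
  {"xyz":[0,0,-0.6],"rotation":[0,0,0],"claw":15},
  {"xyz":[0,0,-1.1],"rotation":[0,0,0],"claw":15},
  {"xyz":[0,0,-1.6],"rotation":[0,0,0],"claw":15},
  {"xyz":[0,0,-2.0],"rotation":[0,0,0],"claw":15},
  {"xyz":[0.2,0.25,-2.2],"rotation":[0,0,-0.5],"claw":15},
  {"xyz":[0.7,0.8,-2.2],"rotation":[0,0,-1.5],"claw":15},
  {"xyz":[1.2,1.4,-2.2],"rotation":[0,0,-2.7],"claw":15},
  {"xyz":[1.8,2.1,-2.2],"rotation":[0,0,-4],"claw":15},
  {"xyz":[2.4,2.8,-2.2],"rotation":[0,0,-5.3],"claw":15},
  {"xyz":[3.0,3.5,-2.2],"rotation":[0,0,-6.6],"claw":15},
  {"xyz":[3.6,4.2,-2.2],"rotation":[0,0,-7.9],"claw":15},
  {"xyz":[4.2,4.9,-2.2],"rotation":[0,0,-9.2],"claw":15},
  {"xyz":[4.7,5.5,-2.2],"rotation":[0,0,-10.5],"claw":15},
  {"xyz":[5.1,6.0,-2.2],"rotation":[0,0,-11.5],"claw":15},
  {"xyz":[5.33,6.25,-2.2],"rotation":[0,0,-12],"claw":15},
  {"xyz":[5.41,6.35,-2.2],"rotation":[0,0,-12],"claw":15},
  {"xyz":[5.41,6.35,-2.2],"rotation":[0,0,-12],"claw":15},
  {"xyz":[5.41,6.35,-2.2],"rotation":[0,0,-12],"claw":15},
])

```text
time: 26.7
tool_pos: [657.2, 27.3, 204.7]
eef_rot: [-0.002, -3.141, 0.001]
force: [0.0, 0.1, -1.3]
finger_gap: 0.273
gripper_force: 58.9
```

```bash
cat > tip.py <<'E'
from h import *
def red(img):
    b,g,r=[img[...,i].astype(int) for i in range(3)]
    m=((r-b>35)&(r-g>30)).astype(np.uint8); k,l,s,ce=cv2.connectedComponentsWithStats(m)
    return [(s[i].tolist(),ce[i].round(1).tolist()) for i in range(1,k) if s[i,4]>5]
p=np.array(st()["tool_pos"])
import sys
tz=float(sys.argv[1])
for n in ("wrist","scene","side"):
    c=cal(n); w=env.grab_frame(n); cv2.imwrite(f"pics/{n}_t.png",w)
    print(n,"pred tip",np.round(proj(n,(p[0],p[1],tz),c),1),"pred dot",np.round(proj(n,(658.5,27.9,34),c),1))
    u,v=proj(n,(p[0],p[1],tz),c)
    for s,ce in red(w):
        if abs(ce[0]-u)<90 and abs(ce[1]-v)<120: print("   ",s,ce,"z34:",ray(n,*ce,34,c).round(1)[:2],"ztip:",ray(n,*ce,tz+3,c).round(1)[:2])
E
python3 tip.py 124; python3 g.py 658.5 28 200
```

```text
{'time': 26.7, 'qpos': [-0.055, 0.561, 0.358, 1.369, -0.001, -0.053], 'tool_pos': [657.168, 27.319, 204.676], 'eef_rot': [-0.002, -3.141, 0.001], 'force': [0.029, 0.129, -1.294], 'finger_gap': 0.273, 'gripper_force': 58.923}
wrist pred tip [321.7 244.1] pred dot [322.3 220.9]
    [315, 213, 16, 16, 201] [322.2, 220.8] z34: [658.4  27.8] ztip: [639.1  27.7]
    [320, 236, 8, 6, 24] [323.8, 237.9] z34: [675.8  29.4] ztip: [651.7  28.8]
scene pred tip [344.6 239.9] pred dot [344.1 269.6]
    [342, 235, 5, 7, 24] [343.9, 238.2] z34: [562.7  90.4] ztip: [654.5  27.1]
    [341, 267, 7, 6, 32] [343.9, 269.6] z34: [658.2  27.5] ztip: [740.6 -29.6]
side pred tip [348.6 194.6] pred dot [347.5 227.1]
    [285, 93, 57, 43, 604] [312.8, 118.6] z34: [764.9 485.9] ztip: [704. 337.]
    [411, 171, 10, 6, 45] [415.5, 173.4] z34: [897.2 147.5] ztip: [821.5  36.6]
    [347, 190, 5, 7, 25] [348.9, 193.0] z34: [713.3 138.3] ztip: [658.3  28.5]
    [345, 225, 8, 5, 31] [348.6, 226.8] z34: [661.1  28. ] ztip: [612.  -69.4]
    [326, 271, 3, 7, 12] [326.9, 273.2] z34: [560.5 -85. ] ztip: [ 522.7 -169.8]
    [307, 274, 7, 9, 25] [309.6, 279.6] z34: [521.8 -88.2] ztip: [ 488.3 -172.6]
    [322, 280, 5, 5, 18] [323.9, 282.0] z34: [ 545.4 -105.2] ztip: [ 509.2 -187.7]
tool axes x,y,z: [[-1.0, 0.002, -0.0], [0.002, 1.0, -0.0], [0.0, -0.0, -1.0]] tilt 0.01 heading 3.14 p [657.4  27.1 205. ]
[658.5, 28.0, 200.0] [-0.022  0.018  0.099]
```

Request:
servo_tool([
  {"xyz":[-0.02,0.01,0.3],"rotation":[0,0,0],"claw":15},
  {"xyz":[-0.04,0.02,0.7],"rotation":[0,0,0],"claw":15},
  {"xyz":[-0.04,0.02,1.1],"rotation":[0,0,0],"claw":15},
  {"xyz":[-0.04,0.02,1.4],"rotation":[0,0,0],"claw":15},
  {"xyz":[-0.04,0.02,1.55],"rotation":[0,0,0],"claw":15},
  {"xyz":[-0.04,0.02,1.58],"rotation":[0,0,0],"claw":15},
  {"xyz":[-0.04,0.02,1.58],"rotation":[0,0,0],"claw":15},
  {"xyz":[-0.04,0.02,1.58],"rotation":[0,0,0],"claw":15},
])

```text
time: 27.65
tool_pos: [660.4, 29.4, 127.0]
eef_rot: [-0.0, 3.14, -0.0]
force: [0.1, 0.4, -1.7]
finger_gap: 0.273
gripper_force: 58.9
```

```bash
python3 tip.py 44 | grep -v "\[[23][0-9][0-9], 2[789]" ; python3 - <<'E'
import cv2
for n,(u,v) in (("scene",(344,262)),("side",(348,220))):
    w=cv2.imread(f"pics/{n}_t.png").astype(int); print(n,"rows from",v-8); 
    for r in range(v-8,v+14): print(r,' '.join(f"{int(w[r,q,2]-w[r,q,0]):3d}" for q in range(u-9,u+10)))
E
```

```text
{'time': 27.65, 'qpos': [-0.051, 0.584, 0.197, 1.182, 0.0, -0.051], 'tool_pos': [660.401, 29.427, 127.015], 'eef_rot': [-0.0, 3.14, -0.0], 'force': [0.055, 0.373, -1.747], 'finger_gap': 0.273, 'gripper_force': 58.928}
wrist pred tip [321.6 243. ] pred dot [319.6 237.1]
    [310, 227, 21, 16, 228] [319.3, 234.6] z34: [656.5  27.6] ztip: [653.2  27.7]
scene pred tip [345.2 266.7] pred dot [344.1 269.6]
    [349, 217, 4, 2, 6] [350.5, 217.5] z34: [501.9 150.9] ztip: [515.5 141.2]
    [341, 262, 7, 11, 50] [344.2, 267.6] z34: [652.8  31.8] ztip: [664.4  23.8]
side pred tip [348.2 223. ] pred dot [347.5 227.1]
    [285, 93, 50, 43, 537] [309.8, 117.6] z34: [759.2 494.2] ztip: [750.8 473.2]
    [411, 171, 10, 6, 45] [415.5, 173.4] z34: [897.2 147.5] ztip: [886.6 132. ]
    [345, 218, 8, 12, 51] [348.5, 224.7] z34: [663.9  34.6] ztip: [657.   20.8]
scene rows from 254
254  32  34  33  33  33  31  31  37  51  96 105  52  40  37  27  34  36  38  38
255  32  35  34  33  34  33  32  31  16  37  33  10   5  35  37  39  37  37  38
256  33  33  33  32  34  32  33  33   8   7   6   7  15  39  38  3
[... 2612 characters left out ...]
  16  19  40  80 110 136 141 106  67  35  20  18  18  18  18
226  16  16  17  15  16  20  57 130 165 174 172 159 123  60  23  18  18  19  17
227  16  16  17  16  15  22  67 146 176 177 181 176 148  80  33  20  18  19  18
228  16  16  16  16  15  20  49 107 150 169 171 157 113  58  26  19  18  18  18
229  16  16  16  17  16  17  25  43  68  95  94  78  49  28  19  17  17  18  18
230  16  16  16  17  16  17  17  20  26  33  31  29  23  18  19  18  18  19  19
231  15  16  16  16  17  16  16  17  18  18  18  19  17  17  18  17  18  19  19
232  15  16  15  16  15  16  17  17  16  18  19  18  16  18  18  18  18  19  19
233  15  16  16  15  16  16  15  17  17  17  17  19  18  18  17  18  18  18  18
```

Request:
servo_tool([
  {"xyz":[0.008,-0.028,0.05],"rotation":[0,0,0],"claw":15},
  {"xyz":[0.008,-0.028,0.1],"rotation":[0,0,0],"claw":15},
  {"xyz":[0.008,-0.028,0.15],"rotation":[0,0,0],"claw":15},
  {"xyz":[0.008,-0.028,0.18],"rotation":[0,0,0],"claw":15},
  {"xyz":[0.008,-0.028,0.18],"rotation":[0,0,0],"claw":15},
  {"xyz":[0.008,-0.028,0.18],"rotation":[0,0,0],"claw":15},
  {"xyz":[0.008,-0.028,0.18],"rotation":[0,0,0],"claw":15},
])

```text
time: 28.5
tool_pos: [659.3, 28.3, 116.9]
eef_rot: [-0.001, 3.141, 0.0]
force: [-0.2, -0.1, -1.0]
finger_gap: 0.273
gripper_force: 58.9
```

```bash
python3 - <<'E'
from h import *
F=[];P=[]
for i in range(4):
    env.grab_frame("scene"); o=env.get_obs(); F.append(o["force"]); P.append(o["tool_pos"])
print(np.mean(F,0).round(2),np.std(F,0).round(2),np.mean(P,0).round(2),np.std(P,0).round(2))
for n,(u,v) in (("scene",(344,266)),("side",(348,223))):
    w=env.grab_frame(n).astype(int)
    for r in range(v-9,v+8): print(r,' '.join(f"{int(w[r,q,2]-w[r,q,0]):3d}" for q in range(u-7,u+8)))
E
```

```text
[ 0.14  0.08 -0.95] [0.42 0.14 0.19] [659.35  28.27 116.94] [0.01 0.02 0.01]
257  33  33  33  32  36  66  92  96  97  47  42  41  36  36  36
258  34  33  33  28  26  24  38  44  30   8  37  38  37  36  37
259  33  30  31  35  37  14  10   9   5   9  39  38  37  37  37
260  30  34  34  37  39  17   7   8   8  10  40  38  37  37  37
261  35  36  36  37  39  18   8   9   9  10  39  38  37  37  38
262  37  37  36  37  39  13   8   8   9  10  38  36  36  36  38
263  36  36  36  38  38  10   7   9   8  16  38  36  35  37  38
264  36  36  36  37  37  21   6   5   5  22  37  37  36  37  37
265  35  37  37  37  37  35  44  36  61  33  35  36  36  37  37
266  34  36  38  37  37  32  65  65 100  33  35  35  35  37  37
267  29  37  37  36  34  41  66  65 101  57  33  34  37  37  37
268  24  37  37  35  81  57  71  65  98 104  57  34  36  36  36
269  25  36  28  25  95  65  64  70  83 140 115  35  36  37  37
270  26  30  23  19  85  80  59  70  95 161 150  34  36  36  37
271  25  28  22  20  45  82 146 149 154 138  89  34  36  37  36
272  26  26  35  34  35  38  74  88  73  44  43  35  36  37  37
[... 452 characters left out ...]
  15  17  17  17  15  11   7   7   6   8  14  18  18  19  19
221  15  16  17  17  16  14  11  11  12  11  15  17  18  18  18
222  16  17  16  17  17  22  33  49  43  23  17  18  19  19  19
223  16  17  16  16  17  24  47  76  58  27  18  18  19  18  19
224  16  16  15  16  18  30  58  86  61  31  22  20  19  19  18
225  16  16  16  18  34  60  80  92  83  74  61  35  20  17  18
226  17  17  17  18  41  79  83  84  87 103 105  59  23  18  18
227  16  16  16  19  42  76  73  73  78 108 124  79  33  19  18
228  16  16  16  19  41  69  78  85  89  92  85  55  25  18  17
229  16  16  16  17  24  31  50  72  67  55  40  27  19  18  17
230  16  15  16  18  17  18  22  27  27  24  22  20  18  17  18
```

Request:
servo_tool([
  {"xyz":[-0.012,-0.012,0.0],"rotation":[0,0,0],"claw":15},
  {"xyz":[-0.012,-0.012,0.04],"rotation":[0,0,0],"claw":15},
  {"xyz":[-0.012,-0.012,0.08],"rotation":[0,0,0],"claw":15},
  {"xyz":[-0.012,-0.012,0.12],"rotation":[0,0,0],"claw":15},
  {"xyz":[-0.012,-0.012,0.142],"rotation":[0,0,0],"claw":15},
  {"xyz":[-0.012,-0.012,0.142],"rotation":[0,0,0],"claw":15},
  {"xyz":[-0.012,-0.012,0.142],"rotation":[0,0,0],"claw":15},
  {"xyz":[-0.012,-0.012,0.142],"rotation":[0,0,0],"claw":15},
])

```text
time: 29.6
tool_pos: [660.1, 27.6, 109.9]
eef_rot: [-0.001, 3.141, -0.0]
force: [0.8, -0.9, 1.3]
finger_gap: 0.274
gripper_force: 59.2
```

```bash
python3 - <<'E'
from h import *
F=[];P=[]
for i in range(8):
    env.grab_frame("scene"); o=env.get_obs(); F.append(o["force"]); P.append(o["tool_pos"])
print(np.mean(F,0).round(2),np.std(F,0).round(2),np.mean(P,0).round(2),o["finger_gap"],o["eef_rot"])
for n,(u,v) in (("scene",(344,266)),("side",(348,223))):
    w=env.grab_frame(n).astype(int); cv2.imwrite(f"pics/{n}_f.png",w)
    for r in range(v-7,v+8): print(r,' '.join(f"{int(w[r,q,2]-w[r,q,0]):3d}" for q in range(u-7,u+8)))
E
```

```text
[ 1.01 -0.22  0.87] [0.45 0.61 0.33] [660.05  27.61 109.86] 0.2736757950270071 [-6.09289967e-04  3.14116105e+00 -1.66360387e-05]
259  32  29  28  37  65  82  90  95  98 104  68  46  43  35  35
260  31  33  35  35  42  56  98  99  49  32  41  36  36  36  37
261  35  36  36  36  37  22  30  30   9   6  38  37  37  37  38
262  36  36  36  37  39  10   5   6   8  15  38  36  37  37  38
263  37  37  35  38  39  10   8   8   8  17  38  36  36  37  37
264  37  36  37  38  39  11   7   9   8  18  38  36  36  38  37
265  35  36  36  38  40   9   7   8   8  17  37  37  36  37  37
266  34  36  38  36  38  10   6   7   6  16  37  36  37  37  37
267  28  37  37  37  37  27  19  17  29  29  33  35  38  37  37
268  26  37  37  35  82  49  56  50  74  85  59  36  36  37  37
269  25  36  37  35  94  64  69  74 101 153 117  35  36  37  37
270  26  31  29  26  84  70  53  61  67 147 149  34  36  36  36
271  26  27  21  21  46  80 122 120 145 132  90  34  36  36  36
272  25  26  23  33  35  38  67  81  74  44  44  35  36  37  37
273  26  25  35  38  36  36  39  44  37  34  35  36  37  37  36
216  14  15
[... 366 characters left out ...]
18  19
222  16  15  16  17  15  12   8   6   6   6  11  16  19  19  19
223  16  16  16  17  16  13   8   8   8   7  12  18  19  19  19
224  16  17  16  17  18  19  19  19  18  20  19  18  19  19  19
225  16  17  16  18  40  66  69  62  64  70  59  34  20  19  18
226  16  17  17  20  55 109 102  91  92 101 106  59  23  18  17
227  16  17  16  22  64 114  92  76  78  91 114  78  33  18  18
228  16  15  16  20  47  78  78  78  79  84  81  56  25  19  18
229  16  16  16  18  25  33  47  64  65  53  37  26  19  18  18
230  16  16  16  17  18  20  21  24  27  24  21  19  18  17  17[ WARN:0@4.652] global loadsave.cpp:1063 imwrite_ Unsupported depth image for selected encoder is fallbacked to CV_8U.
```

```bash
python3 -c "
from plant import env
print(env.hand_in())"
```

```text
the job is handed in; nothing more can be done
None
```

The job is handed in at about 30 s of the 58 s: by my measurements the router stands about 2 mm and 1.7° off centred in the bay, and the upright thermometer is held on the orange dot within about 1 mm, pressed about half way (about 1.8 N); a wrong move pushed the router about 75 mm past the bay, so I drew it back by its middle antenna, and I saw no sign that it lifted or tipped.

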